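# Load the feed magazine from the rail in running order

### The job

Move the four steel blanks from the iron rail into the grey feed magazine, lying flat and squarely inside it one on top of another, so that they will drop out of its bottom in the order in which they stand on the rail, counted from the tall stop block. Take them one at a time: start with the blank next to the stop block, work along the row to the far end, and leave the others in their places on the rail until their turn. Do not disturb the bell, the tongs or the shovel head.

Things in the scene. Friction and masses are not known exactly. Their poses are not given: they have to be found in the camera images.
- blank_plain: Plain rectangular bright steel bar, 80 mm long (its x), 30 mm wide (y), 14 mm thick (z). Origin at the centre of the 80 x 30 outline, on the underside; about 0.25 kg. Grip across its width in the middle.
- blank_eye: Rectangular bright steel bar with one round 15 mm hole through it near its +x end, 80 mm long (its x), 30 mm wide (y), 14 mm thick (z). Origin at the centre of the 80 x 30 outline, on the underside; about 0.25 kg. Grip across its width in the middle.
- blank_waist: Bright steel bar with a narrower middle: the middle 44 mm of its length is only 20 mm wide, the ends are 30 mm wide; 80 mm long (its x), 30 mm wide (y), 14 mm thick (z). Origin at the centre of the 80 x 30 outline, on the underside; about 0.25 kg. Grip across its 20 mm waist.
- blank_point: Bright steel bar whose +x end comes to a blunt-angled (90 degree) point; 80 mm long (its x), 30 mm wide (y), 14 mm thick (z). Origin at the centre of the 80 x 30 outline, on the underside; about 0.25 kg. Grip across its width in the middle.
- rail: Fixed dark rail: two bars 10 wide, 24 high, 370 long along its y, at x = -28 and 28 mm (only 6 mm high ties between). Origin on the bench under its centre. Blanks lie across it, their x along its x within 5 degrees, undersides 24 mm above the bench, in any order near y = -93, -31, 31, 93, some 30 mm clear between neighbours. One end carries the stop block, the other a flat 5 mm end plate.
- stop: Fixed tall black stop block with a bright clamp-screw bar on top, 72 (x) by 36 (y), 54 mm high over all, standing on either end of the rail (rail y = +158 or -158 mm). Origin at the centre of its underside, 24 mm above the bench. The blanks' centres lie about 65, 127, 189 and 251 mm from it.
- magazine: Fixed grey magazine. Origin on the bench under the centre of its well: 92 (x) by 42 (y) mm, floor 20 mm above the bench. End walls and 15 mm corner lips rise to 82, flared to 94; long sides open 62 mm in the middle for fingers. Floor block 130 x 70. 16 mm outlet gap under the -x end wall, with apron. Blanks lie x along its x, either way round; undersides at 20, 34, 48, 62 mm above the bench.
- bell: Bystander: small cast brass bell standing mouth down, 58 mm across, 61 mm high. Origin under its centre.
- tongs: Bystander: dark steel tongs lying flat, about 310 mm long along their x, 17 mm high. Origin under the rivet, 200 mm from the handle ends.
- shovel: Bystander: flat rusty hearth shovel head, 130 mm (x) by 150 mm (y), 27 mm high, with a 60 mm socket on its +x side. Origin under the centre of the pan.
Things that resemble listed ones, but are neither listed nor needed, are in the scene too. Leave any brown look-alike of the blank_eye alone. What is shaped like the blank_plain but blue is not meant.

How it is judged:
On the way, in this order (a step that is already met when the one before it is completed fails the run):
1. the first blank from the stop block lies in the magazine on its floor, the later ones still in their places on the rail (((horizontal distance between blank_plain and magazine below 0.015 m and z of blank_plain in the frame of magazine between 0.015 and 0.025 m) or (horizontal distance between blank_eye and magazine below 0.015 m and z of blank_eye in the frame of magazine between 0.015 and 0.025 m) or (horizontal distance between blank_waist and magazine below 0.015 m and z of blank_waist in the frame of magazine between 0.015 and 0.025 m) or (horizontal distance between blank_point and magazine below 0.015 m and z of blank_point in the frame of magazine between 0.015 and 0.025 m)) and ((horizontal distance between blank_plain and stop between 0.102 and 0.152 m and x of blank_plain in the frame of rail between -0.03 and 0.03 m) or (horizontal distance between blank_eye and stop between 0.102 and 0.152 m and x of blank_eye in the frame of rail between -0.03 and 0.03 m) or (horizontal distance between blank_waist and stop between 0.102 and 0.152 m and x of blank_waist in the frame of rail between -0.03 and 0.03 m) or (horizontal distance between blank_point and stop between 0.102 and 0.152 m and x of blank_point in the frame of rail between -0.03 and 0.03 m)) and ((horizontal distance between blank_plain and stop between 0.164 and 0.214 m and x of blank_plain in the frame of rail between -0.03 and 0.03 m) or (horizontal distance between blank_eye and stop between 0.164 and 0.214 m and x of blank_eye in the frame of rail between -0.03 and 0.03 m) or (horizontal distance between blank_waist and stop between 0.164 and 0.214 m and x of blank_waist in the frame of rail between -0.03 and 0.03 m) or (horizontal distance between blank_point and stop between 0.164 and 0.214 m and x of blank_point in the frame of rail between -0.03 and 0.03 m)) and ((horizontal distance between blank_plain and stop between 0.226 and 0.276 m and x of blank_plain in the frame of rail between -0.03 and 0.03 m) or (horizontal distance between blank_eye and stop between 0.226 and 0.276 m and x of blank_eye in the frame of rail between -0.03 and 0.03 m) or (horizontal distance between blank_waist and stop between 0.226 and 0.276 m and x of blank_waist in the frame of rail between -0.03 and 0.03 m) or (horizontal distance between blank_point and stop between 0.226 and 0.276 m and x of blank_point in the frame of rail between -0.03 and 0.03 m))), for 0.2 s.
2. the second blank from the stop block lies in the magazine on top of those before it, the later ones still in their places on the rail (((horizontal distance between blank_plain and magazine below 0.015 m and z of blank_plain in the frame of magazine between 0.015 and 0.025 m) or (horizontal distance between blank_eye and magazine below 0.015 m and z of blank_eye in the frame of magazine between 0.015 and 0.025 m) or (horizontal distance between blank_waist and magazine below 0.015 m and z of blank_waist in the frame of magazine between 0.015 and 0.025 m) or (horizontal distance between blank_point and magazine below 0.015 m and z of blank_point in the frame of magazine between 0.015 and 0.025 m)) and ((horizontal distance between blank_plain and magazine below 0.015 m and z of blank_plain in the frame of magazine between 0.029 and 0.039 m) or (horizontal distance between blank_eye and magazine below 0.015 m and z of blank_eye in the frame of magazine between 0.029 and 0.039 m) or (horizontal distance between blank_waist and magazine below 0.015 m and z of blank_waist in the frame of magazine between 0.029 and 0.039 m) or (horizontal distance between blank_point and magazine below 0.015 m and z of blank_point in the frame of magazine between 0.029 and 0.039 m)) and ((horizontal distance between blank_plain and stop between 0.164 and 0.214 m and x of blank_plain in the frame of rail between -0.03 and 0.03 m) or (horizontal distance between blank_eye and stop between 0.164 and 0.214 m and x of blank_eye in the frame of rail between -0.03 and 0.03 m) or (horizontal distance between blank_waist and stop between 0.164 and 0.214 m and x of blank_waist in the frame of rail between -0.03 and 0.03 m) or (horizontal distance between blank_point and stop between 0.164 and 0.214 m and x of blank_point in the frame of rail between -0.03 and 0.03 m)) and ((horizontal distance between blank_plain and stop between 0.226 and 0.276 m and x of blank_plain in the frame of rail between -0.03 and 0.03 m) or (horizontal distance between blank_eye and stop between 0.226 and 0.276 m and x of blank_eye in the frame of rail between -0.03 and 0.03 m) or (horizontal distance between blank_waist and stop between 0.226 and 0.276 m and x of blank_waist in the frame of rail between -0.03 and 0.03 m) or (horizontal distance between blank_point and stop between 0.226 and 0.276 m and x of blank_point in the frame of rail between -0.03 and 0.03 m))), for 0.2 s.
3. the third blank from the stop block lies in the magazine on top of those before it, the later ones still in their places on the rail (((horizontal distance between blank_plain and magazine below 0.015 m and z of blank_plain in the frame of magazine between 0.015 and 0.025 m) or (horizontal distance between blank_eye and magazine below 0.015 m and z of blank_eye in the frame of magazine between 0.015 and 0.025 m) or (horizontal distance between blank_waist and magazine below 0.015 m and z of blank_waist in the frame of magazine between 0.015 and 0.025 m) or (horizontal distance between blank_point and magazine below 0.015 m and z of blank_point in the frame of magazine between 0.015 and 0.025 m)) and ((horizontal distance between blank_plain and magazine below 0.015 m and z of blank_plain in the frame of magazine between 0.029 and 0.039 m) or (horizontal distance between blank_eye and magazine below 0.015 m and z of blank_eye in the frame of magazine between 0.029 and 0.039 m) or (horizontal distance between blank_waist and magazine below 0.015 m and z of blank_waist in the frame of magazine between 0.029 and 0.039 m) or (horizontal distance between blank_point and magazine below 0.015 m and z of blank_point in the frame of magazine between 0.029 and 0.039 m)) and ((horizontal distance between blank_plain and magazine below 0.015 m and z of blank_plain in the frame of magazine between 0.043 and 0.053 m) or (horizontal distance between blank_eye and magazine below 0.015 m and z of blank_eye in the frame of magazine between 0.043 and 0.053 m) or (horizontal distance between blank_waist and magazine below 0.015 m and z of blank_waist in the frame of magazine between 0.043 and 0.053 m) or (horizontal distance between blank_point and magazine below 0.015 m and z of blank_point in the frame of magazine between 0.043 and 0.053 m)) and ((horizontal distance between blank_plain and stop between 0.226 and 0.276 m and x of blank_plain in the frame of rail between -0.03 and 0.03 m) or (horizontal distance between blank_eye and stop between 0.226 and 0.276 m and x of blank_eye in the frame of rail between -0.03 and 0.03 m) or (horizontal distance between blank_waist and stop between 0.226 and 0.276 m and x of blank_waist in the frame of rail between -0.03 and 0.03 m) or (horizontal distance between blank_point and stop between 0.226 and 0.276 m and x of blank_point in the frame of rail between -0.03 and 0.03 m))), for 0.2 s.
At the end, for the whole second after the job is handed in: All four blanks lie flat (within 7 degrees) in the magazine, one at each of the four levels (heights within 5 mm, centres within 15 mm of the well's centre, lengthways within 14 degrees), having been loaded in their order on the rail from the stop block, released and at rest (((horizontal distance between blank_plain and magazine below 0.015 m and z of blank_plain in the frame of magazine between 0.015 and 0.025 m) or (horizontal distance between blank_eye and magazine below 0.015 m and z of blank_eye in the frame of magazine between 0.015 and 0.025 m) or (horizontal distance between blank_waist and magazine below 0.015 m and z of blank_waist in the frame of magazine between 0.015 and 0.025 m) or (horizontal distance between blank_point and magazine below 0.015 m and z of blank_point in the frame of magazine between 0.015 and 0.025 m)) and ((horizontal distance between blank_plain and magazine below 0.015 m and z of blank_plain in the frame of magazine between 0.029 and 0.039 m) or (horizontal distance between blank_eye and magazine below 0.015 m and z of blank_eye in the frame of magazine between 0.029 and 0.039 m) or (horizontal distance between blank_waist and magazine below 0.015 m and z of blank_waist in the frame of magazine between 0.029 and 0.039 m) or (horizontal distance between blank_point and magazine below 0.015 m and z of blank_point in the frame of magazine between 0.029 and 0.039 m)) and ((horizontal distance between blank_plain and magazine below 0.015 m and z of blank_plain in the frame of magazine between 0.043 and 0.053 m) or (horizontal distance between blank_eye and magazine below 0.015 m and z of blank_eye in the frame of magazine between 0.043 and 0.053 m) or (horizontal distance between blank_waist and magazine below 0.015 m and z of blank_waist in the frame of magazine between 0.043 and 0.053 m) or (horizontal distance between blank_point and magazine below 0.015 m and z of blank_point in the frame of magazine between 0.043 and 0.053 m)) and ((horizontal distance between blank_plain and magazine below 0.015 m and z of blank_plain in the frame of magazine between 0.057 and 0.067 m) or (horizontal distance between blank_eye and magazine below 0.015 m and z of blank_eye in the frame of magazine between 0.057 and 0.067 m) or (horizontal distance between blank_waist and magazine below 0.015 m and z of blank_waist in the frame of magazine between 0.057 and 0.067 m) or (horizontal distance between blank_point and magazine below 0.015 m and z of blank_point in the frame of magazine between 0.057 and 0.067 m)) and angle between each of blank_plain, blank_eye, blank_waist, blank_point's own z axis and vertical below 0.12 rad and angle between the x axis of each of blank_plain, blank_eye, blank_waist, blank_point and the x axis of magazine, either way round below 0.25 rad and linear speed of each of blank_plain, blank_eye, blank_waist, blank_point below 0.02 m/s and angular speed of each of blank_plain, blank_eye, blank_waist, blank_point below 0.2 rad/s and contact force between each of blank_plain, blank_eye, blank_waist, blank_point and the fingers below 0.1 N); the robot touches nothing.
It fails at once if the bell disturbed (moved more than 25 mm) (distance of bell from where it was at the start of the episode above 0.025 m).
It fails at once if the tongs disturbed (moved more than 25 mm) (distance of tongs from where it was at the start of the episode above 0.025 m).
It fails at once if the shovel disturbed (moved more than 25 mm) (distance of shovel from where it was at the start of the episode above 0.025 m).
It also fails if it takes over 122 s, if anything falls off the work surface, if the arm or the gripper's body presses on something with over 40 N, if the wrist force passes 120 N, or if a joint passes its speed limit or range.

### The arm

A 6-joint arm with a two-finger parallel gripper is mounted at the origin on the work surface. World frame = base frame: x ahead of the robot, y to its left, z up, the work surface at z = 0. Lengths are in m, angles in rad, forces in N, time in s.
With the tool pointing down it reaches from about 0.375 to 0.9 m from the base axis. Payload 3.1 kg.
Tool frame: the origin (TCP) lies midway between the tips of the shut fingers; the grasp point (between the pads) lies robot.tcp_to_grasp behind it (robot.tcp_to_grasp is the distance from the TCP to the grasp point, in m); z points along the fingers, y is the direction in which the jaws open and shut (so a half turn about z gives the same grasp; the last joint's range is limited). The gripper opens to 87 mm and grips with 3 to 60 N. Pads are 19 mm wide; open, the fingers measure 117 mm over their backs; the gripper's body (75 mm by 190 mm) begins 51 mm behind the grasp point.
Start: joints at [1.121, 0.527, 1.433, -0, 1.181, -0.178], TCP at [0.167, 0.602, 0.202] pointing down, gripper open.
Joint ranges: [-3.08, 3.08], [-0.75, 2.2], [0.22, 2.44], [-1.43, 4.57], [0, 2.65], [-2.85, 2.85]. Speed limits (rad/s): [2.79, 2.79, 3.14, 3.14, 3.14, 3.14].

### API

Orientations are given as a unit quaternion [x, y, z, w].
In Python, from rig import robot, cams, nets gives the robot as it stands. The module is installed in compiled form; this text tells all that it offers.
- The arm moves only by the tool play_rows, never from a script. Its argument "commands" is a list of rows, each an object of numbers: "x", "y", "z": the shift along the tool's x, y, z in mm; "spin": the turn about the tool's z in rad. In form: [{"x": .., "y": .., "z": .., "spin": ..}, ...]. A call has 1 to 8 rows; each row shifts and turns the pose as measured when the row begins, along the tool's axes as they then stand; what a row does not reach is not made up. A row lasts 1/10 s, in which the tool goes at most 50 mm and 8.59 degrees, less where a joint would pass 70% of its speed; a pose out of reach is approached as far as the arm can. A call is refused whole if a number of a shift passes 50 or a number of a turn 0.15, either way. A call with a gripper value outside its range is refused whole. "grip" is the opening, from 0 (shut) to 1 (fully open), set as the call begins (left out, the last holds). The fingers move at their own pace and stop on an object; "newtons" is the grip in N (left out, the last holds). Time passes only in rows, so rows that do not move let the fingers close. It gives the time, the measured TCP pose, the force and the opening at its end, in the units of the state.
- robot.get_obs(): the state, without advancing time (a new reading comes with each control period).
- cams.camera(name): name is "side" or "top" or "wrist"; returns a dict with "img" (400x640x3 uint8, red, green, blue), "fx", "fy", "cx", "cy" (pixels), "k1" (the pictures are not rectified: a ray, as slopes to the right and down, at radius r is drawn at 1 + k1 r^2 times it, then the intrinsics apply), "world_to_cam" (4x4, takes a point from world to camera coordinates); the wrist camera has in their place "mount" (4x4, takes a point from camera to tool coordinates, whose origin is the TCP and whose axes are the flange's). Camera axes: x right, y up, looking along -z (the intrinsics and any distortion apply to the point x, -y, -z); pixel columns grow to the right and rows downward; lengths in m; the calibration is good to about 2 mm. A picture is of the moment at which its call begins: read the wrist's pose just before it. There is no depth.
- robot.hand_in(): hands the job in, once; it reports no verdict.
Trained networks look in a picture, given as the dict that the camera call returned (one of the last four; its "shot" number tells which), for a name from the list of things; names that differ only in an ending like _2 or _b are one class to them, and where a whole thing is asked for, a point or a joint stands for the part that bears it (a point fixed in the world has none). Each returns a list of dicts, best first, with "conf" (0 to 1); they miss things now and then, are a little off and sometimes report something else, mostly with a low value. They report only what shows in the picture. A call takes as long as a camera call. They do not tell look-alikes from the thing itself.
- nets.outline_of(picture, name): "region" (400x640 bool, what is visible of it) and "pixel" ([column, row] in pixels, amid what is visible of it).
The state is a dict: "time": time; "q": joint angles; "joint_velocities": joint speeds; "joint_torque": joint torques, N m; "position": TCP position; "tool_rot": TCP orientation; "ft_force": force on the tool from outside, world axes, zero at the start; "moment": the same for the moment, N m; "grip_width": finger opening in m.
Only numpy, scipy, OpenCV 4.12 (cv2) and the standard library are available. Lean on these libraries where they do the work, as an engineer would, in place of code of your own. Each camera call takes 0.05 s, during which the arm holds its last target.

## Working session

There is one attempt and no reset: what is moved stays moved. The work goes in short steps, Python scripts to look and compute and a tool call to move; the robot and the scene stay as the last step left them, time stands still between calls to the robot, and variables do not carry over. Pictures are saved under pics/ and viewed, and the job is handed in when it is done.

Besides the shell and the picture viewer there is one more tool, called as name([rows], argument=value, ...), one row to a line, values as JSON. play_rows: Moves the arm, as the interface text tells. Its arguments: {"type":"object","properties":{"commands":{"type":"array"},"grip":{"type":"number"},"newtons":{"type":"number"}},"required":["commands"]}

```bash
mkdir -p pics; cat > h.py <<'E'
import numpy as np, cv2
from rig import robot, cams, nets
def save(c,name,crop=None,s=1):
    im=c["img"][:,:,::-1]
    if crop: a,b,d,e=crop; im=im[b:e,a:d]
    if s!=1: im=cv2.resize(im,None,fx=s,fy=s,interpolation=cv2.INTER_CUBIC)
    cv2.imwrite("pics/"+name,im)
E
python3 - <<'E'
from h import *
o=robot.get_obs(); print(o["time"],o["position"],o["tool_rot"],o["grip_width"],robot.tcp_to_grasp)
for n in ["top","side","wrist"]:
    c=cams.camera(n); save(c,n+"0.png"); print(n,c["fx"],c["fy"],c["cx"],c["cy"],c["k1"],np.round(c.get("world_to_cam",c.get("mount")),4).tolist())
E
```

```text
0.0 [0.1668248  0.60150897 0.20128927] [ 1.34977769e-01  9.90848037e-01 -1.03613408e-03 -3.11028877e-04] 0.08689267015466283 0.0187
top 472.9926920869448 472.9926920869448 316.35349832028027 208.67166398085473 0.001872153986472224 [[-0.0088, -0.9999, 0.0142, -0.0061], [0.9819, -0.0059, 0.1891, -0.5725], [-0.189, 0.0156, 0.9819, -1.0661], [0.0, 0.0, 0.0, 1.0]]
side 380.4472718485485 380.4472718485485 318.5180983879977 193.55174276503814 -0.015284741587971233 [[-0.8019, -0.5974, 0.0066, 0.4726], [0.4462, -0.5915, 0.6715, -0.297], [-0.3973, 0.5415, 0.7409, -0.6963], [0.0, 0.0, 0.0, 1.0]]
wrist 325.6413283736867 325.6413283736867 322.94071544449474 198.49195499243982 -0.017085230445615787 [[0.0008, 0.9586, 0.2847, 0.0776], [1.0, -0.0009, 0.0, 0.0002], [0.0003, 0.2847, -0.9586, -0.1832], [0.0, 0.0, 0.0, 1.0]]
```

View pics/top0.png

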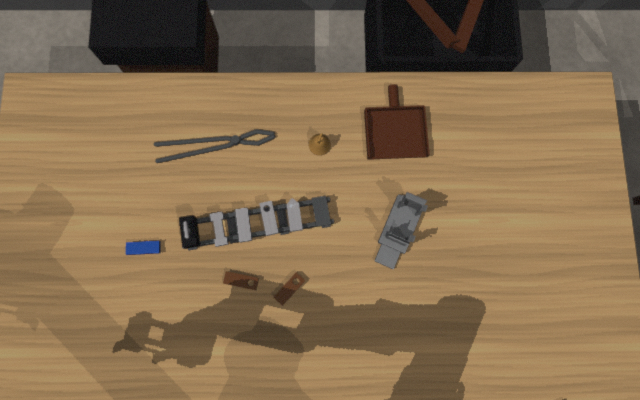

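View pics/side0.png

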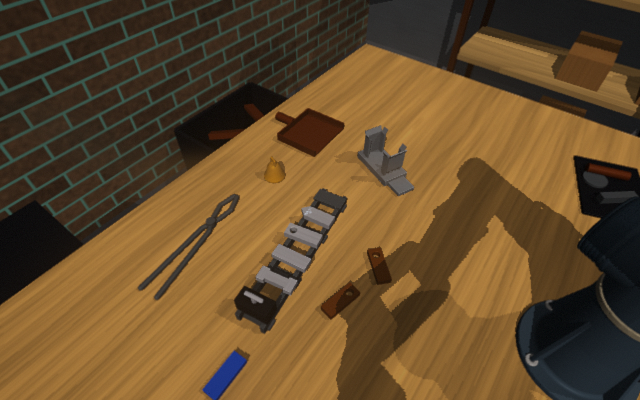

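View pics/wrist0.png

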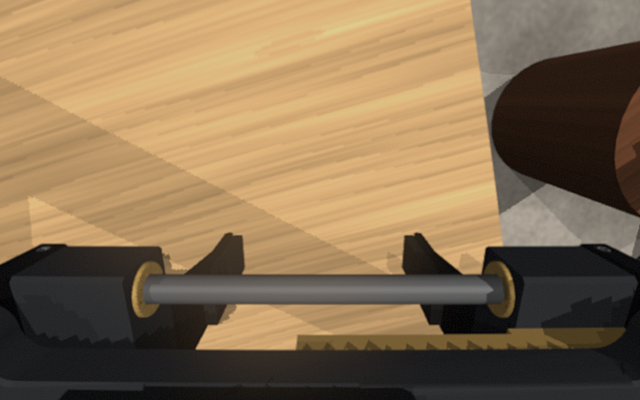

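The top view shows the stop block at (190,230), blanks at about (219,229), (243,224), (269,217) and (294,215), and the end plate at (320,212). The magazine is at (405,222) with its apron toward (388,258). The brown look-alikes are at (241,280) and (289,288), and the blue bar at (143,248); none of these three is wanted.

```bash
cat >> h.py <<'E'
def ray(c,uv,T=None):
    """uv Nx2 -> origin, dirs in world; T cam->world"""
    uv=np.atleast_2d(np.array(uv,float))
    K=np.array([[c["fx"],0,c["cx"]],[0,c["fy"],c["cy"]],[0,0,1]])
    p=cv2.undistortPoints(uv.reshape(-1,1,2),K,np.array([c["k1"],0,0,0,0.])).reshape(-1,2)
    d=np.c_[p[:,0],-p[:,1],-np.ones(len(p))]
    if T is None: T=np.linalg.inv(c["world_to_cam"])
    return T[:3,3], d@T[:3,:3].T
def onplane(c,uv,z,T=None):
    o,d=ray(c,uv,T); return o+d*((z-o[2])/d[:,2])[:,None]
def proj(c,P,T=None):
    W=c["world_to_cam"] if T is None else np.linalg.inv(T)
    P=np.atleast_2d(P); q=P@W[:3,:3].T+W[:3,3]
    s=np.c_[q[:,0],-q[:,1]]/(-q[:,2:]); r2=(s**2).sum(1,keepdims=True); s=s*(1+c["k1"]*r2)
    return np.c_[c["fx"]*s[:,0]+c["cx"],c["fy"]*s[:,1]+c["cy"]]
E
python3 - <<'E'
from h import *
Z={"blank_plain":.038,"blank_eye":.038,"blank_waist":.038,"blank_point":.038,"stop":.06,"magazine":.05,"rail":.024,"bell":.03,"shovel":.01,"tongs":.01}
for cn in ["top","side"]:
    c=cams.camera(cn); save(c,cn+"c.png",(170,185,450,310) if cn=="top" else (220,110,440,340),2.8 if cn=="top" else 2.6)
    for n in Z:
        for r in nets.outline_of(c,n):
            if r["conf"]<.3: continue
            cnt=max(cv2.findContours(r["region"].astype(np.uint8),0,1)[0],key=len).reshape(-1,2)
            w=onplane(c,cnt,Z[n])[:,:2]*1000
            print(cn,n,round(r["conf"],2),np.round(r["pixel"]),[np.round(v,1) for v in cv2.minAreaRect(w.astype(np.float32))])
E
```

```text
top blank_plain 0.84 [143. 249.] [array([485.6, 398.5]), array([30.5, 79.6]), np.float64(3.2)]
top blank_plain 0.61 [241. 223.] [array([538. , 164.7]), array([80.4, 31. ]), np.float64(10.3)]
top blank_eye 0.88 [268. 218.] [array([554.3, 103.5]), array([81.1, 29.9]), np.float64(11.8)]
top blank_eye 0.75 [288. 289.] [array([386.7,  54.4]), array([28.1, 76.9]), np.float64(46.6)]
top blank_eye 0.73 [240. 276.] [array([406.6, 166.2]), array([80.7, 29.2]), np.float64(78.4)]
top blank_waist 0.9 [220. 224.] [array([529.2, 221.6]), array([82.1, 31.2]), np.float64(11.0)]
top blank_waist 0.67 [213. 141.] [array([738.9, 235.5]), array([ 51.5, 290.7]), np.float64(7.5)]
top blank_point 0.6 [295. 216.] [array([562.4,  42.9]), array([81. , 31.9]), np.float64(4.5)]
top stop 0.77 [189. 230.] [array([520.9, 286.6]), array([76.3, 39.8]), np.float64(11.5)]
top stop 0.59 [243. 223.] [array([535. , 160.1]), array([80.6, 32.4]), np.float64(8.0)]
top magazine 0.67 [217. 226.] [array([527.5, 219.8]), array([79., 30.]), np.float64(11.7)]
top rail 0.9 [262. 229.] [array([534. , 194.8]), array([74.1, 27.5]), np.
[... 1181 characters left out ...]
-207.5]), array([127.9, 245. ]), np.float64(63.8)]
side rail 0.72 [280. 276.] [array([499. , 290.7]), array([104.9,  62.1]), np.float64(60.4)]
side rail 0.42 [307. 134.] [array([ 799.8, -201.3]), array([206.7, 173.1]), np.float64(2.1)]
side bell 0.81 [274. 174.] [array([737.3, -13.5]), array([53.6, 87.4]), np.float64(30.0)]
side shovel 0.84 [308. 133.] [array([ 810.3, -215.3]), array([212.5, 179.8]), np.float64(2.7)]
side shovel 0.75 [285. 272.] [array([504.5, 285.1]), array([107.2,  62.8]), np.float64(62.2)]
side tongs 0.81 [190. 246.] [array([745.1, 247.2]), array([ 57. , 306.7]), np.float64(8.4)]
side tongs 0.37 [309. 132.] [array([ 810.4, -216. ]), array([207.8, 174.1]), np.float64(1.9)]
```

View pics/topc.png

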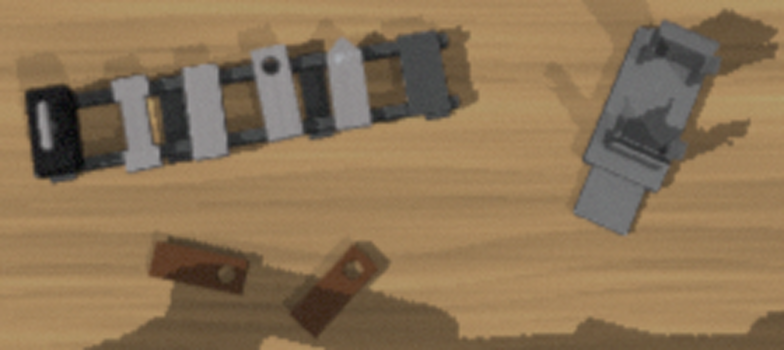

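View pics/sidec.png

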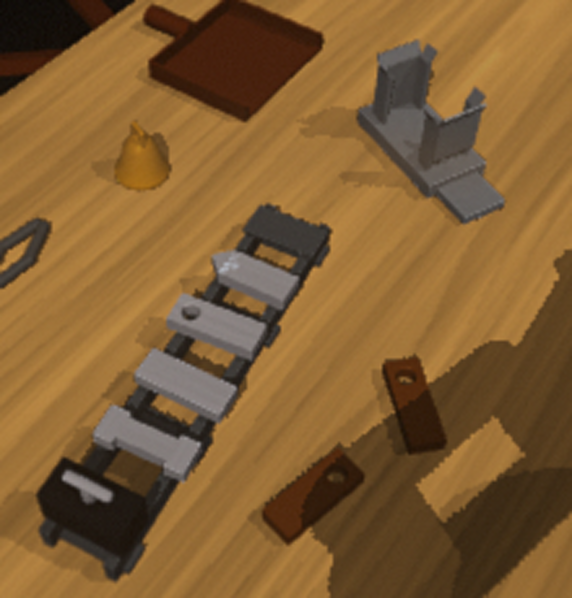

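Counted from the stop block the order is waist, plain, eye, point. The brown eyes at (241,280) and (289,288) and the blue bar at (143,248) are off the rail, so I leave them. Next I move above the rail for a wrist view.

play_rows([
  {"spin": -0.116,"x": 0,"y": 0,"z": 0},
  {"spin": -0.116,"x": 0,"y": 0,"z": 0},
  {"spin": -0.116,"x": 0,"y": 0,"z": 0},
  {"spin": -0.116,"x": 0,"y": 0,"z": 0},
  {"x": -23,"y": -36,"z": 0,"spin": 0},
  {"x": -23,"y": -36,"z": 0,"spin": 0},
  {"x": -23,"y": -36,"z": 0,"spin": 0},
  {"x": -23,"y": -36,"z": 0,"spin": 0},
], grip=0.53, newtons=30)

```text
time: 2.05
position: [0.2873, 0.4826, 0.2021]
tool_rot: [-0.112, 0.994, 0.002, 0.001]
ft_force: [-0.3, 0.2, 0.3]
grip_width: 0.0463
```

play_rows([
  {"x": -23,"y": -36,"z": 0,"spin": 0},
  {"x": -23,"y": -36,"z": 0,"spin": 0},
  {"x": -23,"y": -36,"z": 0,"spin": 0},
  {"x": -23,"y": -36,"z": 0,"spin": 0},
  {"x": -23,"y": -36,"z": 0,"spin": 0},
  {"x": -23,"y": -36,"z": 0,"spin": 0},
  {"x": -23,"y": -36,"z": 0,"spin": 0},
  {"x": -23,"y": -36,"z": 0,"spin": 0},
])

```text
time: 2.85
position: [0.5402, 0.2325, 0.203]
tool_rot: [-0.112, 0.994, 0.003, 0.003]
ft_force: [0.7, 0.8, -0.1]
grip_width: 0.0463
```

```bash
cat >> h.py <<'E'
from scipy.spatial.transform import Rotation as R
def Tt(o):
    T=np.eye(4); T[:3,:3]=R.from_quat(o["tool_rot"]).as_matrix(); T[:3,3]=o["position"]; return T
def wrist():
    o=robot.get_obs(); c=cams.camera("wrist"); return o,c,Tt(o)@c["mount"]
def yaw(o): x=Tt(o)[:3,0]; return np.degrees(np.arctan2(x[1],x[0]))
def st():
    o=robot.get_obs(); print("t",round(o["time"],2),"pos",np.round(o["position"]*1000,1),"yaw",round(yaw(o),2),"w",round(o["grip_width"]*1000,1),"F",np.round(o["ft_force"],1)); return o
def go(x,y,z,o=None,yawt=None):
    "needed tool shift to world target mm (after spinning to yawt deg if given)"
    o=o or robot.get_obs(); M=Tt(o)[:3,:3]; sp=0
    if yawt is not None:
        d=np.radians((yawt-yaw(o)+180)%360-180); sp=-d; M=R.from_rotvec([0,0,d]).as_matrix()@M
    print("shift",np.round(M.T@(np.array([x,y,z])-np.array(o["position"])*1000),1),"spin",round(sp,3))
E
python3 - <<'E'
from h import *
st(); o,c,T=wrist(); save(c,"w1.png")
for n in ["blank_plain","blank_eye","blank_waist","blank_point"]:
    for r in nets.outline_of(c,n):
        if r["conf"]<.3: continue
        cnt=max(cv2.findContours(r["region"].astype(np.uint8),0,1)[0],key=len).reshape(-1,2)
        w=onplane(c,cnt,.038,T)[:,:2]*1000
        print(n,round(r["conf"],2),np.round(r["pixel"]),[np.round(v,1) for v in cv2.minAreaRect(w.astype(np.float32))])
E
```

```text
t 2.85 pos [540.2 232.5 203. ] yaw -167.13 w 46.3 F [ 0.7  0.8 -0.1]
blank_plain 0.89 [478. 161.] [array([486.1, 394.6]), array([28.8, 78.6]), np.float64(2.9)]
blank_plain 0.67 [261. 158.] [array([537.9, 166.2]), array([81.1, 30.8]), np.float64(8.1)]
blank_plain 0.58 [205. 159.] [array([552.2, 106.6]), array([80.5, 35.4]), np.float64(12.7)]
blank_eye 0.93 [294.  35.] [array([411.1, 175.4]), array([76.4, 30.7]), np.float64(77.8)]
blank_eye 0.57 [207. 161.] [array([554.1, 106.1]), array([81.8, 37.6]), np.float64(12.4)]
blank_waist 0.78 [318. 161.] [array([528.8, 223.1]), array([81. , 30.2]), np.float64(11.5)]
blank_point 0.75 [145. 153.] [array([561.7,  47. ]), array([79.9, 35.7]), np.float64(8.0)]
```

View pics/w1.png

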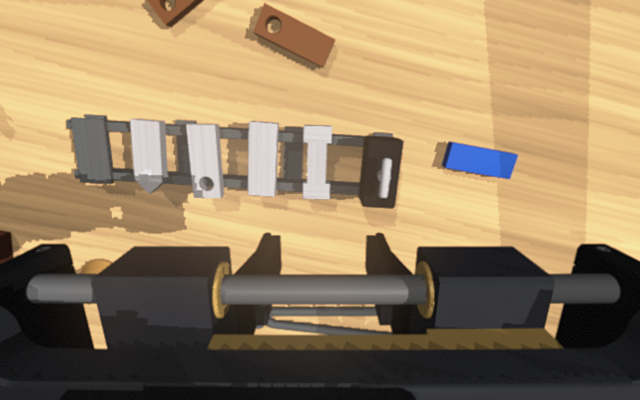

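Wrist and top views agree to about 2 mm. The waist, at pixel (318,161) next to the stop at (381,170), lies at (529, 222.5) mm with yaw 11.3°.

```bash
python3 - <<'E'
from h import *
go(529,222.5,100,yawt=-168.7)
E
```

```text
shift [ 11.9 -10.1 102.4] spin 0.027
```

play_rows([
  {"x": 12,"y": -10,"z": 0,"spin": 0.027},
  {"x": 0,"y": 0,"z": 40,"spin": 0},
  {"x": 0,"y": 0,"z": 40,"spin": 0},
  {"x": 0,"y": 0,"z": 22,"spin": 0},
  {"x": 0,"y": 0,"z": 0,"spin": 0},
])

```text
time: 3.6
position: [0.524, 0.2295, 0.1003]
tool_rot: [-0.103, 0.995, 0.005, 0.003]
ft_force: [-0.5, -0.6, 0.7]
grip_width: 0.0457
```

```bash
python3 - <<'E'
from h import *
st(); go(529,222.5,30,yawt=-168.7)
o,c,T=wrist(); save(c,"w2.png"); c=cams.camera("side");save(c,"s2.png",(180,150,400,350),3)
E
```

```text
t 3.6 pos [524.  229.5 100.3] yaw -168.15 w 45.7 F [-0.5 -0.6  0.7]
shift [-3.  -8.4 70.3] spin 0.01
```

View pics/w2.png

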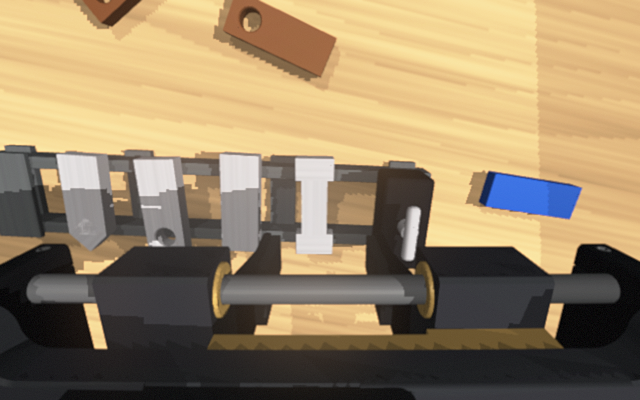

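View pics/s2.png

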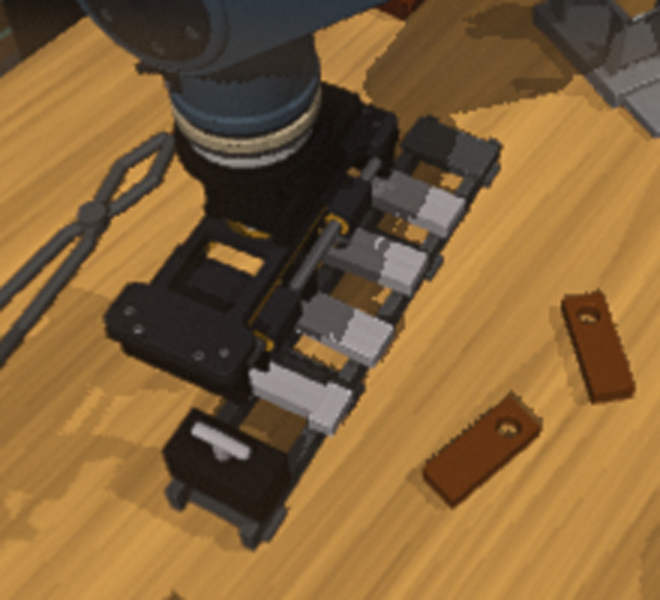

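play_rows([
  {"x": -3,"y": -8,"z": 0,"spin": 0.01},
  {"x": 0,"y": 0,"z": 20,"spin": 0},
  {"x": 0,"y": 0,"z": 15,"spin": 0},
  {"x": 0,"y": 0,"z": 0,"spin": 0},
])

```text
time: 4.1
position: [0.5377, 0.2245, 0.0748]
tool_rot: [-0.099, 0.995, 0.006, 0.014]
ft_force: [-0.6, -0.2, -0.5]
grip_width: 0.0462
```

```bash
python3 - <<'E'
from h import *
st(); go(529,222.5,30,yawt=-168.7)
E
```

```text
t 4.1 pos [537.7 224.5  74.8] yaw -168.64 w 46.2 F [-0.6 -0.2 -0.5]
shift [10.2 -0.6 44.6] spin 0.001
```

play_rows([
  {"x": 0,"y": 0,"z": 0,"spin": 0},
])

```text
time: 4.2
position: [0.539, 0.2245, 0.0763]
tool_rot: [-0.099, 0.995, 0.006, 0.015]
ft_force: [0.0, -0.8, 0.2]
grip_width: 0.046
```

```bash
python3 - <<'E'
from h import *
o=st(); print(np.round(o["q"],3),np.round(o["joint_velocities"],3)); print(np.round(o["joint_torque"],1)); print(R.from_quat(o["tool_rot"]).as_matrix()[:,2])
cams.camera("side"); o=st();print(np.round(o["q"],3))
E
```

```text
t 4.2 pos [539.  224.5  76.3] yaw -168.65 w 46.0 F [ 0.  -0.8  0.2]
[ 0.199  0.632  1.671  0.011  0.807 -1.578] [-0.006 -0.008 -0.007 -0.002  0.005 -0.001]
[  0.  -42.2 -11.7  -0.   -0.   -0. ]
[ 0.0291307   0.01418109 -0.99947501]
t 4.25 pos [539.  224.5  76.4] yaw -168.65 w 46.3 F [-0.1 -0.1  0.4]
[ 0.199  0.632  1.671  0.011  0.807 -1.578]
```

play_rows([
  {"x": 5,"y": 0,"z": 0,"spin": 0},
  {"x": 5,"y": 0,"z": 0,"spin": 0},
  {"x": 0,"y": 0,"z": 0,"spin": 0},
])

```text
time: 4.55
position: [0.5299, 0.2225, 0.0787]
tool_rot: [-0.099, 0.995, 0.006, 0.017]
ft_force: [-0.3, -0.5, 0.6]
grip_width: 0.0461
```

```bash
cat >> h.py <<'E'
_st=st
def st():
    o=_st(); print(" toolz",np.round(np.degrees(Tt(o)[:2,2]),2),"deg"); return o
E
python3 - <<'E'
from h import *
st(); go(529,222.5,30,yawt=-168.7)
E
```

```text
t 4.55 pos [529.9 222.5  78.7] yaw -168.66 w 46.1 F [-0.3 -0.5  0.6]
 toolz [1.92 0.86] deg
shift [ 2.6 -0.2 48.7] spin 0.001
```

play_rows([
  {"x": 1,"y": 0,"z": 6,"spin": 0},
  {"x": 1,"y": 0,"z": 6,"spin": 0},
  {"x": 0,"y": 0,"z": 6,"spin": 0},
  {"x": 0,"y": 0,"z": 6,"spin": 0},
])

```text
time: 4.95
position: [0.5292, 0.2227, 0.054]
tool_rot: [-0.099, 0.995, 0.006, 0.019]
ft_force: [-0.7, -0.3, 0.2]
grip_width: 0.0461
```

```bash
python3 - <<'E'
from h import *
st(); go(529,222.5,30,yawt=-168.7)
E
```

```text
t 4.95 pos [529.2 222.7  54. ] yaw -168.65 w 46.1 F [-0.7 -0.3  0.2]
 toolz [2.06 0.89] deg
shift [ 1.1 -0.3 24. ] spin 0.001
```

play_rows([
  {"x": 0.5,"y": 0,"z": 6,"spin": 0},
  {"x": 0.5,"y": 0,"z": 6,"spin": 0},
  {"x": 0,"y": 0,"z": 6,"spin": 0},
  {"x": 0,"y": 0,"z": 5,"spin": 0},
  {"x": 0,"y": 0,"z": 0,"spin": 0},
])

```text
time: 5.45
position: [0.528, 0.2226, 0.0267]
tool_rot: [-0.099, 0.995, 0.006, 0.017]
ft_force: [-0.2, 1.3, 0.0]
grip_width: 0.0463
```

```bash
python3 - <<'E'
from h import *
st(); go(529,222.5,30,yawt=-168.7)
o,c,T=wrist(); save(c,"w3.png")
E
```

```text
t 5.45 pos [528.  222.6  26.7] yaw -168.66 w 46.3 F [-0.2  1.3  0. ]
 toolz [1.85 0.85] deg
shift [-1.1 -0.2 -3.3] spin 0.001
```

View pics/w3.png

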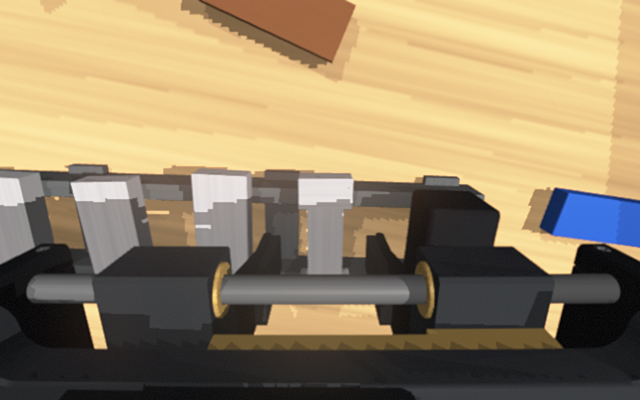

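The waist stands centred between the fingers at about (326,240). I rise 3 mm and then close.

play_rows([
  {"x": 0,"y": 0,"z": -3,"spin": 0},
  {"x": 0,"y": 0,"z": 0,"spin": 0},
])

```text
time: 5.7
position: [0.5284, 0.2227, 0.0305]
tool_rot: [-0.099, 0.995, 0.006, 0.017]
ft_force: [-0.0, 0.4, 0.0]
grip_width: 0.0459
```

play_rows([
  {"x": 0,"y": 0,"z": 0,"spin": 0},
  {"x": 0,"y": 0,"z": 0,"spin": 0},
  {"x": 0,"y": 0,"z": 0,"spin": 0},
  {"x": 0,"y": 0,"z": 0,"spin": 0},
  {"x": 0,"y": 0,"z": 0,"spin": 0},
  {"x": 0,"y": 0,"z": 0,"spin": 0},
], grip=0, newtons=35)

```text
time: 6.3
position: [0.5292, 0.2229, 0.0318]
tool_rot: [-0.099, 0.995, 0.006, 0.019]
ft_force: [-0.0, -0.6, -0.1]
grip_width: 0.0064
```

```bash
python3 - <<'E'
from h import *
st()
E
```

```text
t 6.3 pos [529.2 222.9  31.8] yaw -168.65 w 6.4 F [-0.  -0.6 -0.1]
 toolz [2.06 0.89] deg
```

```bash
python3 - <<'E'
from h import *
o,c,T=wrist(); save(c,"w4.png",(200,150,460,360),3);st(); c=cams.camera("side");save(c,"s4.png",(180,150,400,350),3)
E
```

```text
t 6.35 pos [529.2 222.9  31.7] yaw -168.65 w 3.9 F [0.  0.3 0.1]
 toolz [2.05 0.89] deg
```

View pics/w4.png

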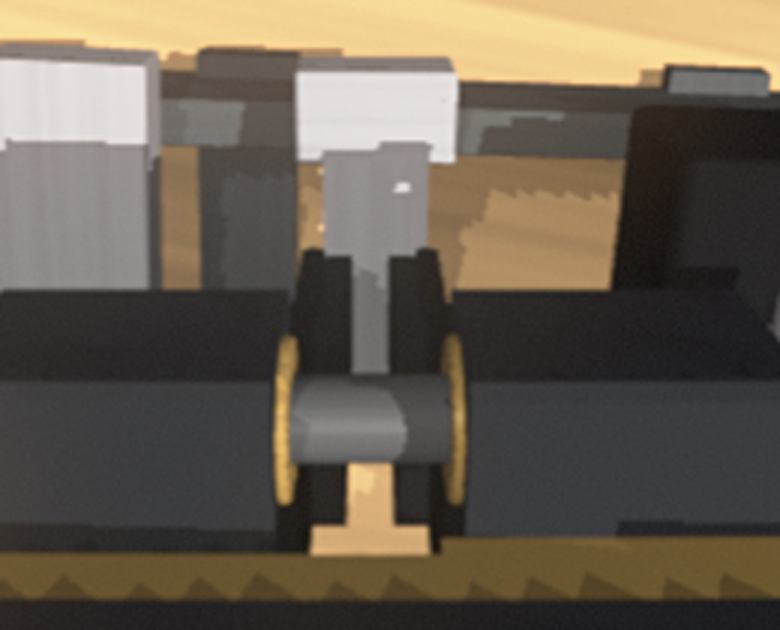

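View pics/s4.png

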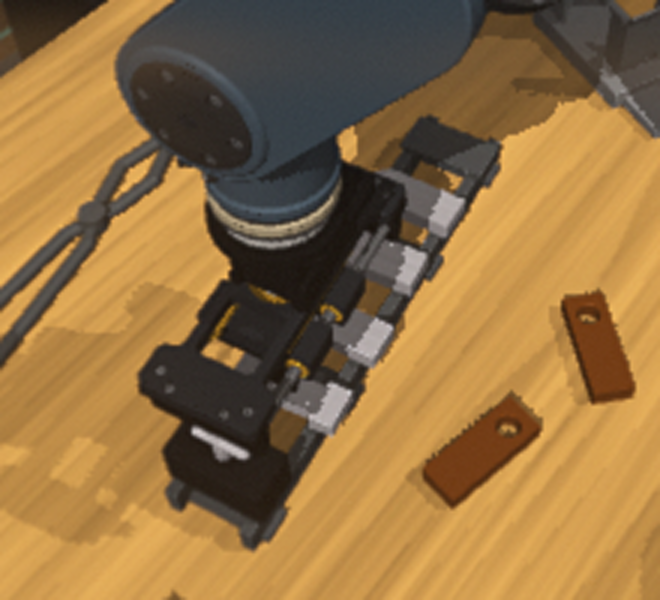

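```bash
python3 - <<'E'
from h import *
o,c,T=wrist()
Ti=Tt(o)
def P(p): return np.round(proj(c,np.array([(Ti@np.r_[np.array(p)/1000,1])[:3]]),T)[0],1)
for p in [(0,0,0),(9.5,0,0),(-9.5,0,0),(9.5,10,0),(9.5,10,-10),(9.5,10,-18.7),(9.5,10,-37),(-9.5,0,-37)]: print(p,P(p), (P(p)-[200,150])*3)
st()
E
```

```text
(0, 0, 0) [323.1 235.1] [369.3 255.3]
(9.5, 0, 0) [323.1 220.4] [369.3 211.2]
(-9.5, 0, 0) [323.1 249.4] [369.3 298.2]
(9.5, 10, 0) [339.8 220.4] [419.4 211.2]
(9.5, 10, -10) [340.7 226.5] [422.1 229.5]
(9.5, 10, -18.7) [341.5 232.4] [424.5 247.2]
(9.5, 10, -37) [343.5 246.7] [430.5 290.1]
(-9.5, 0, -37) [323.1 281. ] [369.3 393. ]
t 6.45 pos [529.2 222.9  31.7] yaw -168.65 w 1.5 F [-0.2  0.3  0.2]
 toolz [2.05 0.89] deg
```

The fingers shut above the blank without gripping it. The tips look higher than the TCP reading implies, so I lift and check this in the side camera.

play_rows([
  {"x": 0,"y": 0,"z": -15,"spin": 0},
  {"x": 0,"y": 0,"z": -25,"spin": 0},
  {"x": 0,"y": 0,"z": -25,"spin": 0},
  {"x": 0,"y": 0,"z": -20,"spin": 0},
  {"x": 0,"y": 0,"z": 0,"spin": 0},
], grip=0.53)

```text
time: 6.95
position: [0.525, 0.2212, 0.1179]
tool_rot: [-0.099, 0.995, 0.006, 0.017]
ft_force: [0.5, 0.2, -0.3]
grip_width: 0.0335
```

```bash
python3 - <<'E'
from h import *
o=st(); c=cams.camera("side")
p=proj(c,o["position"][None])[0]; Ti=Tt(o); q=proj(c,np.array([(Ti@[0,0,-.0187,1])[:3],(Ti@[0,0.023,0,1])[:3],(Ti@[0,-0.023,0,1])[:3]]))
im=c["img"].copy()
u0,v0=int(p[0])-80,int(p[1])-70
im=cv2.resize(im[v0:v0+140,u0:u0+160],None,fx=5,fy=5,interpolation=cv2.INTER_CUBIC)
for pt,col in zip([p,*q],[(255,0,0),(0,255,0),(255,0,255),(255,0,255)]): cv2.circle(im,tuple(int(5*v) for v in (pt-[u0,v0])),4,col,-1)
cv2.imwrite("pics/s5.png",im[:580,:,::-1]); print(p,q)
E
```

```text
t 6.95 pos [525.  221.2 117.9] yaw -168.66 w 33.5 F [ 0.5  0.2 -0.3]
 toolz [1.83 0.84] deg
[275.04568197 255.8687032 ] [[274.58230871 250.22201525]
 [268.68400986 265.61706229]
 [281.1579481  246.50264001]]
```

View pics/s5.png

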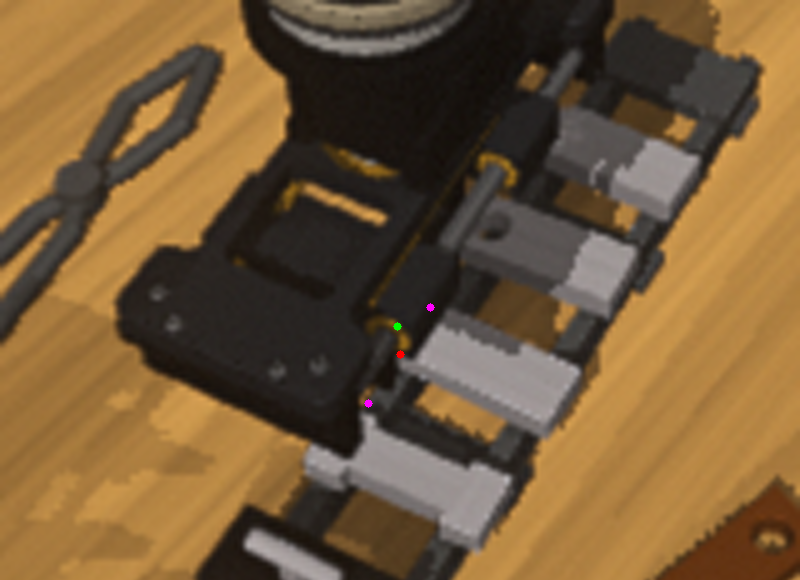

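The projected TCP falls near the visible tip, so the side view does not settle it. I touch the shut tips gently on the blank's top, which is at 38 mm, to calibrate the tip height.

play_rows([
  {"x": -2,"y": 0,"z": 10,"spin": 0},
  {"x": -2,"y": 0,"z": 15,"spin": 0},
  {"x": 0,"y": 0,"z": 15,"spin": 0},
  {"x": 0,"y": 0,"z": 15,"spin": 0},
  {"x": 0,"y": 0,"z": 12,"spin": 0},
  {"x": 0,"y": 0,"z": 8,"spin": 0},
  {"x": 0,"y": 0,"z": 2,"spin": 0},
  {"x": 0,"y": 0,"z": 0,"spin": 0},
], grip=0, newtons=10)

```text
time: 7.8
position: [0.5251, 0.2216, 0.0257]
tool_rot: [-0.099, 0.995, 0.005, 0.008]
ft_force: [-0.0, -0.5, -0.2]
grip_width: 0.0005
```

```bash
python3 - <<'E'
from h import *
st(); go(529,222.5,30,yawt=-168.7)
E
```

```text
t 7.8 pos [525.1 221.6  25.7] yaw -168.7 w 0.5 F [-0.  -0.5 -0.2]
 toolz [0.88 0.65] deg
shift [-4.   0.1 -4.2] spin 0.0
```

play_rows([
  {"x": -2,"y": 0,"z": 2,"spin": 0},
  {"x": -2,"y": 0,"z": 2,"spin": 0},
  {"x": 0,"y": 0,"z": 0,"spin": 0},
])

```text
time: 8.1
position: [0.5306, 0.2228, 0.0226]
tool_rot: [-0.099, 0.995, 0.005, 0.01]
ft_force: [0.6, -0.5, -0.5]
grip_width: 0.0004
```

play_rows([
  {"x": 0,"y": 0,"z": 2,"spin": 0},
  {"x": 0,"y": 0,"z": 1,"spin": 0},
  {"x": 0,"y": 0,"z": 0,"spin": 0},
])

```text
time: 8.4
position: [0.5316, 0.223, 0.0205]
tool_rot: [-0.099, 0.995, 0.005, 0.011]
ft_force: [-0.1, 0.8, -1.0]
grip_width: 0.0005
```

play_rows([
  {"x": 0,"y": 0,"z": 1,"spin": 0},
  {"x": 0,"y": 0,"z": 1,"spin": 0},
  {"x": 0,"y": 0,"z": 0,"spin": 0},
])

```text
time: 8.7
position: [0.5316, 0.2231, 0.0186]
tool_rot: [-0.099, 0.995, 0.005, 0.011]
ft_force: [-0.2, 0.4, -0.7]
grip_width: 0.0005
```

```bash
python3 - <<'E'
from h import *
o,c,T=wrist(); save(c,"w6.png",(200,150,460,360),3);st(); c=cams.camera("side");save(c,"s6.png",(220,200,340,320),5)
E
```

```text
t 8.75 pos [531.6 223.1  18.6] yaw -168.69 w 0.5 F [-0.2 -0.9  0.8]
 toolz [1.19 0.71] deg
```

View pics/w6.png

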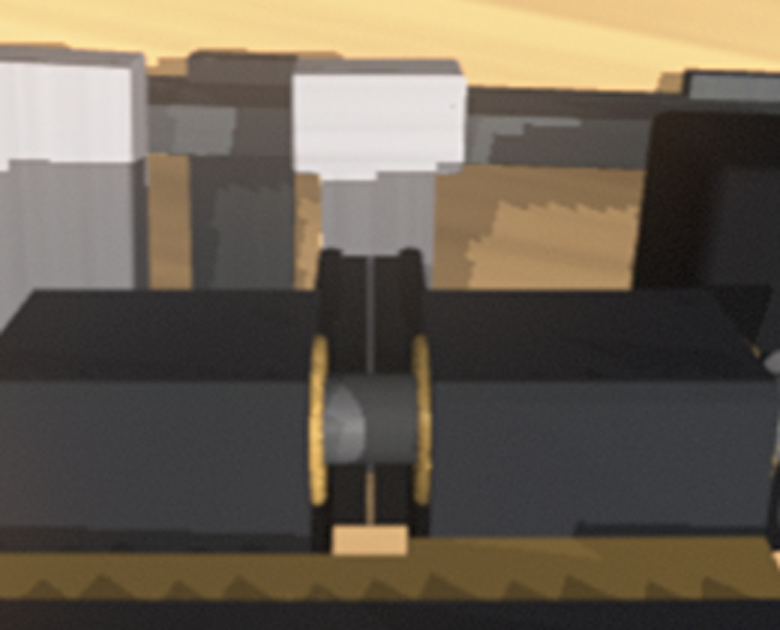

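View pics/s6.png

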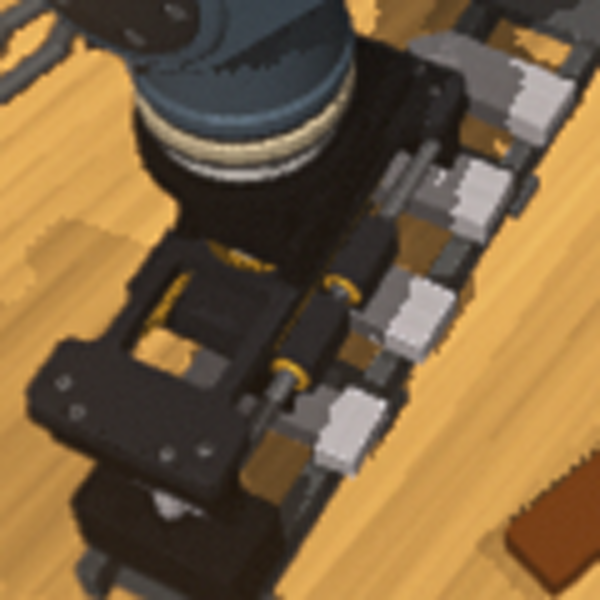

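play_rows([
  {"x": 0,"y": 0,"z": 1,"spin": 0},
  {"x": 0,"y": 0,"z": 1,"spin": 0},
  {"x": 0,"y": 0,"z": 0,"spin": 0},
])

```text
time: 9.1
position: [0.532, 0.2232, 0.0186]
tool_rot: [-0.099, 0.995, 0.005, 0.011]
ft_force: [-0.0, 0.2, -0.3]
grip_width: 0.0004
```

play_rows([
  {"x": 0,"y": 0,"z": 1,"spin": 0},
  {"x": 0,"y": 0,"z": 1,"spin": 0},
  {"x": 0,"y": 0,"z": 0,"spin": 0},
])

```text
time: 9.4
position: [0.5322, 0.2232, 0.0185]
tool_rot: [-0.099, 0.995, 0.005, 0.012]
ft_force: [-0.8, 0.3, 0.2]
grip_width: 0.0007
```

The reading stalls at z = 18.5, where the tips meet the 38 mm top. That matches the wrist image, so the real tips lie about 19.5 mm behind the reported TCP. I allow for this from now on: lift, open, and descend to a reported z of about 10.

play_rows([
  {"x": 1,"y": 0,"z": -4,"spin": 0},
  {"x": 1,"y": 0,"z": -4,"spin": 0},
  {"x": 0,"y": 0,"z": 0,"spin": 0},
  {"x": 0,"y": 0,"z": 0,"spin": 0},
  {"x": 0,"y": 0,"z": 0,"spin": 0},
], grip=0.53)

```text
time: 9.9
position: [0.5298, 0.2227, 0.0263]
tool_rot: [-0.099, 0.995, 0.005, 0.012]
ft_force: [-0.0, -0.2, 0.5]
grip_width: 0.0327
```

```bash
python3 - <<'E'
from h import *
st(); go(529,222.5,10,yawt=-168.7)
E
```

```text
t 9.9 pos [529.8 222.7  26.3] yaw -168.66 w 32.7 F [-0.  -0.2  0.5]
 toolz [1.27 0.72] deg
shift [ 1.2 -0.2 16.3] spin 0.001
```

play_rows([
  {"x": 0,"y": 0,"z": 0,"spin": 0},
  {"x": 1,"y": 0,"z": 4,"spin": 0},
  {"x": 0,"y": 0,"z": 4,"spin": 0},
  {"x": 0,"y": 0,"z": 4,"spin": 0},
  {"x": 0,"y": 0,"z": 3,"spin": 0},
  {"x": 0,"y": 0,"z": 0,"spin": 0},
])

```text
time: 10.5
position: [0.5286, 0.2225, 0.0091]
tool_rot: [-0.099, 0.995, 0.005, 0.011]
ft_force: [0.0, -0.1, 0.6]
grip_width: 0.0462
```

play_rows([
  {"x": 0,"y": 0,"z": 0,"spin": 0},
  {"x": 0,"y": 0,"z": 0,"spin": 0},
  {"x": 0,"y": 0,"z": 0,"spin": 0},
  {"x": 0,"y": 0,"z": 0,"spin": 0},
  {"x": 0,"y": 0,"z": 0,"spin": 0},
], grip=0, newtons=35)

```text
time: 11.0
position: [0.5287, 0.2226, 0.009]
tool_rot: [-0.099, 0.995, 0.005, 0.011]
ft_force: [0.1, 0.2, -0.9]
grip_width: 0.0195
```

```bash
python3 - <<'E'
from h import *
st()
E
```

```text
t 11.0 pos [528.7 222.6   9. ] yaw -168.67 w 19.5 F [ 0.1  0.2 -0.9]
 toolz [1.19 0.71] deg
```

Gripped at 19.5 mm, which is the waist width. I lift, and meanwhile enlarge the magazine from the first pictures.

play_rows([
  {"x": 0,"y": 0,"z": -8,"spin": 0},
  {"x": 0,"y": 0,"z": -15,"spin": 0},
  {"x": 0,"y": 0,"z": -25,"spin": 0},
  {"x": 0,"y": 0,"z": -30,"spin": 0},
  {"x": 0,"y": 0,"z": -30,"spin": 0},
  {"x": 0,"y": 0,"z": -20,"spin": 0},
  {"x": 0,"y": 0,"z": -10,"spin": 0},
])

```text
time: 11.7
position: [0.5221, 0.2199, 0.151]
tool_rot: [-0.099, 0.995, 0.004, 0.006]
ft_force: [0.0, -0.5, -2.2]
grip_width: 0.0194
```

```bash
python3 - <<'E'
from h import *
st()
a=cv2.imread("pics/top0.png")[185:275,365:440]; b=cv2.imread("pics/side0.png")[115:200,345:425]
a=cv2.resize(a,None,fx=6,fy=6,interpolation=cv2.INTER_CUBIC); b=cv2.resize(b,None,fx=6,fy=6,interpolation=cv2.INTER_CUBIC)
cv2.imwrite("pics/ma.png",a); cv2.imwrite("pics/mb.png",b)
E
```

```text
t 11.7 pos [522.1 219.9 151. ] yaw -168.67 w 19.4 F [ 0.  -0.5 -2.2]
 toolz [0.65 0.58] deg
```

View pics/ma.png

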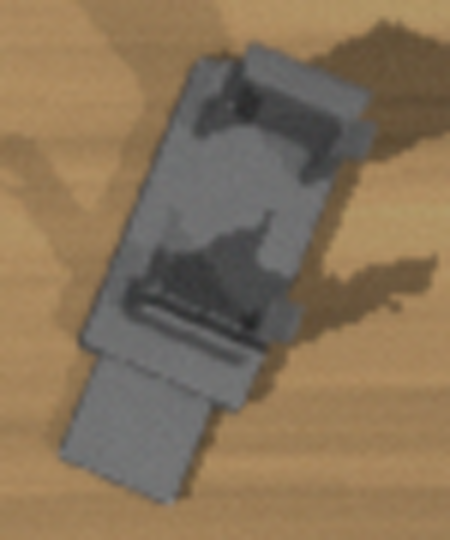

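View pics/mb.png

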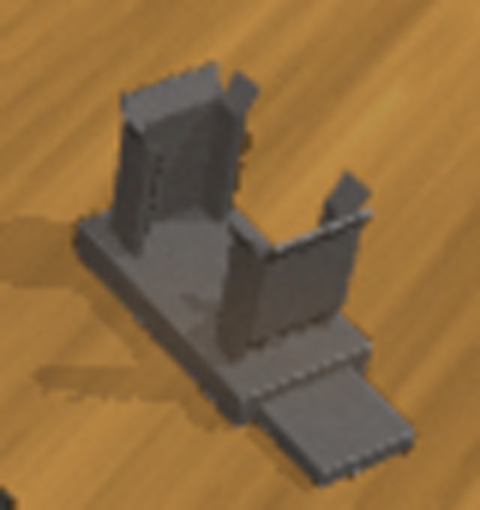

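```bash
python3 - <<'E'
from h import *
from scipy.optimize import least_squares
cs={"top":(cams.camera("top"),np.array([[195,60],[82,345],[235,408]])/6+[365,185]),"side":(cams.camera("side"),np.array([[78,228],[240,398],[370,348]])/6+[345,115])}
M=np.array([[65,35,20],[-65,35,20],[-65,-35,20]])/1000
for k,(c,uv) in cs.items(): print(k,np.round(onplane(c,uv,.02)*1000,1).tolist())
def f(p,ks=("top","side")):
    r=R.from_rotvec([0,0,p[2]]).as_matrix(); P=M@r.T+[p[0],p[1],0]
    return np.concatenate([(proj(cs[k][0],P)-cs[k][1]).ravel() for k in ks])
for ks in (("top",),("side",),("top","side")):
    s=least_squares(f,[.53,-.2,-.4],args=(ks,)); print(ks,np.round(s.x[:2]*1000,1),np.degrees(s.x[2]),np.round(s.fun,1))
E
```

```text
top [[612.2, -211.2, 20.0], [494.9, -160.7, 20.0], [469.1, -221.3, 20.0]]
side [[609.2, -206.4, 20.0], [496.5, -157.2, 20.0], [466.7, -217.3, 20.0]]
('top',) [ 540.6 -217.1] -23.75663768058852 [ 0.  -0.8 -0.7 -0.1  0.7  0.9]
('side',) [ 539.2 -213.6] -24.74648546836399 [-0.6 -1.1  0.   0.9  0.5 -0. ]
('top', 'side') [ 540.3 -216.1] -24.121726808738995 [-0.2 -0.7 -1.3 -0.1  0.1  1.  -0.6 -1.5  0.5  0.1  0.8 -0.9]
```

```bash
python3 - <<'E'
from h import *
go(485.5,-191.6,150,yawt=155.9)
E
```

```text
shift [-134.3 -390.8   -0.5] spin 0.618
```

play_rows([
  {"x": 0,"y": 0,"z": 0,"spin": 0.12},
  {"x": 0,"y": 0,"z": 0,"spin": 0.125},
  {"x": 0,"y": 0,"z": 0,"spin": 0.125},
  {"x": 0,"y": 0,"z": 0,"spin": 0.125},
  {"x": 0,"y": 0,"z": 0,"spin": 0.12},
  {"x": -7,"y": -20,"z": 0,"spin": 0},
  {"x": -13,"y": -38,"z": 0,"spin": 0},
  {"x": -13,"y": -38,"z": 0,"spin": 0},
])

```text
time: 12.6
position: [0.5036, 0.1196, 0.1386]
tool_rot: [0.216, 0.976, 0.003, -0.004]
ft_force: [0.8, -0.3, -1.8]
grip_width: 0.0197
```

play_rows([
  {"x": -13,"y": -38,"z": 0,"spin": 0},
  {"x": -13,"y": -38,"z": 0,"spin": 0},
  {"x": -13,"y": -38,"z": 0,"spin": 0},
  {"x": -13,"y": -38,"z": 0,"spin": 0},
  {"x": -13,"y": -38,"z": 0,"spin": 0},
  {"x": -10,"y": -30,"z": 0,"spin": 0},
  {"x": -6,"y": -16,"z": 0,"spin": 0},
  {"x": 0,"y": 0,"z": 0,"spin": 0},
])

```text
time: 13.4
position: [0.4682, -0.1408, 0.1258]
tool_rot: [0.219, 0.976, 0.004, -0.014]
ft_force: [0.1, -0.0, -2.0]
grip_width: 0.0198
```

```bash
python3 - <<'E'
from h import *
st(); o,c,T=wrist(); save(c,"w7.png")
M=np.array([[46,21,82],[46,-21,82],[-46,21,82],[-46,-21,82],[65,35,20],[-65,35,20],[-65,-35,20],[46,21,20],[-46,21,20],[46,-21,20],[-46,-21,20]])/1000
a=np.radians(-24.1);r=np.array([[np.cos(a),-np.sin(a),0],[np.sin(a),np.cos(a),0],[0,0,1]])
print(np.round(proj(c,M@r.T+[.5403,-.2161,0],T)).tolist())
E
```

```text
t 13.4 pos [ 468.2 -140.8  125.8] yaw 154.75 w 19.8 F [ 0.1 -0.  -2. ]
 toolz [-1.46  0.77] deg
[[304.0, 373.0], [255.0, 374.0], [300.0, 276.0], [246.0, 277.0], [321.0, 342.0], [319.0, 226.0], [245.0, 227.0], [308.0, 327.0], [305.0, 245.0], [267.0, 328.0], [261.0, 245.0]]
```

View pics/w7.png

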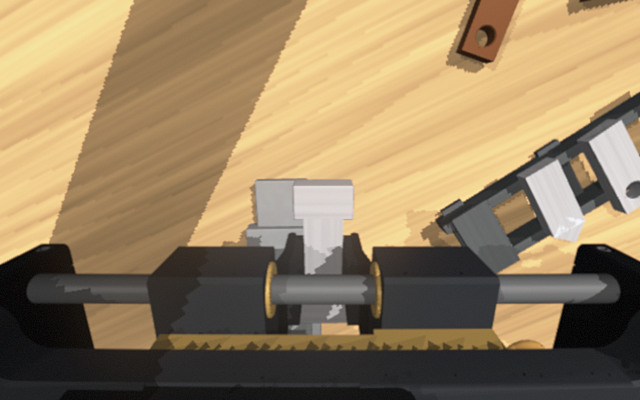

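The block corner predicted at (245,227) shows at (247,228), so the magazine estimate of (540, -216) mm with yaw -24.1° holds.

```bash
python3 - <<'E'
from h import *
go(540.3,-216.1,125,yawt=155.9)
E
```

```text
shift [-97.6 -40.3  -2.4] spin -0.019
```

play_rows([
  {"x": -14,"y": -6,"z": 0,"spin": -0.019},
  {"x": -20,"y": -8,"z": 0,"spin": 0},
  {"x": -20,"y": -8,"z": 0,"spin": 0},
  {"x": -18,"y": -8,"z": 0,"spin": 0},
  {"x": -14,"y": -6,"z": -1,"spin": 0},
  {"x": -8,"y": -4,"z": -1,"spin": 0},
  {"x": 0,"y": 0,"z": 0,"spin": 0},
])

```text
time: 14.15
position: [0.534, -0.204, 0.1173]
tool_rot: [0.205, 0.978, 0.009, -0.024]
ft_force: [-0.1, 0.5, -2.1]
grip_width: 0.0199
```

```bash
python3 - <<'E'
from h import *
st();go(540.3,-216.1,60,yawt=155.9)
E
```

```text
t 14.15 pos [ 534.  -204.   117.3] yaw 156.37 w 19.9 F [-0.1  0.5 -2.1]
 toolz [-2.43  1.56] deg
shift [-13.5  -9.   56.6] spin 0.008
```

play_rows([
  {"x": -4,"y": -3,"z": -2,"spin": 0.008},
  {"x": -4,"y": -3,"z": -2,"spin": 0},
  {"x": -3,"y": -2,"z": -2,"spin": 0},
  {"x": -2,"y": -1,"z": -2,"spin": 0},
  {"x": 0,"y": 0,"z": 25,"spin": 0},
  {"x": 0,"y": 0,"z": 0,"spin": 0},
])

```text
time: 14.75
position: [0.5401, -0.2144, 0.1001]
tool_rot: [0.208, 0.978, 0.01, -0.025]
ft_force: [-0.6, 0.7, -1.9]
grip_width: 0.0195
```

```bash
python3 - <<'E'
from h import *
st();go(540.3,-216.1,60,yawt=155.9)
E
```

```text
t 14.75 pos [ 540.1 -214.4  100.1] yaw 155.99 w 19.5 F [-0.6  0.7 -1.9]
 toolz [-2.59  1.69] deg
shift [-3.  -1.8 39.9] spin 0.002
```

```bash
cat >> h.py <<'E'
def gob(x,y,ztcp,yawt,off=19.4,dx=0,dy=0):
    "blank (true tip point) to x,y ; dx,dy = blank centre minus tip point in tool axes (mm)"
    o=robot.get_obs(); M=Tt(o)[:3,:3]; d=np.radians((yawt-yaw(o)+180)%360-180); M=R.from_rotvec([0,0,d]).as_matrix()@M
    tip=np.array(o["position"])*1000-off*M[:,2]+dx*M[:,0]+dy*M[:,1]
    t=np.array([x,y,tip[2]+ztcp-o["position"][2]*1000]); print("shift",np.round(M.T@(t-tip),1),"spin",round(-d,3),"blank now",np.round(tip,1))
E
python3 - <<'E'
from h import *
gob(540.3,-216.1,60,155.9)
E
```

```text
shift [-2.  -1.6 40. ] spin 0.002 blank now [ 540.9 -215.   119.4]
```

play_rows([
  {"x": -1,"y": -1,"z": 6,"spin": 0},
  {"x": -1,"y": -0.5,"z": 8,"spin": 0},
  {"x": 0,"y": 0,"z": 8,"spin": 0},
  {"x": 0,"y": 0,"z": 8,"spin": 0},
  {"x": 0,"y": 0,"z": 6,"spin": 0},
  {"x": 0,"y": 0,"z": 4,"spin": 0},
])

```text
time: 15.35
position: [0.5413, -0.2169, 0.0598]
tool_rot: [0.208, 0.978, 0.009, -0.023]
ft_force: [0.1, 0.0, -2.6]
grip_width: 0.0197
```

```bash
python3 - <<'E'
from h import *
st(); gob(540.3,-216.1,20,155.9)
c=cams.camera("side");save(c,"s8.png",(300,60,480,210),4.4)
o,c,T=wrist(); save(c,"w8.png")
E
```

```text
t 15.35 pos [ 541.3 -216.9   59.8] yaw 155.98 w 19.7 F [ 0.1  0.  -2.6]
 toolz [-2.36  1.55] deg
shift [ 0.2  0.1 39.8] spin 0.001 blank now [ 542.1 -217.4   79.1]
```

View pics/s8.png

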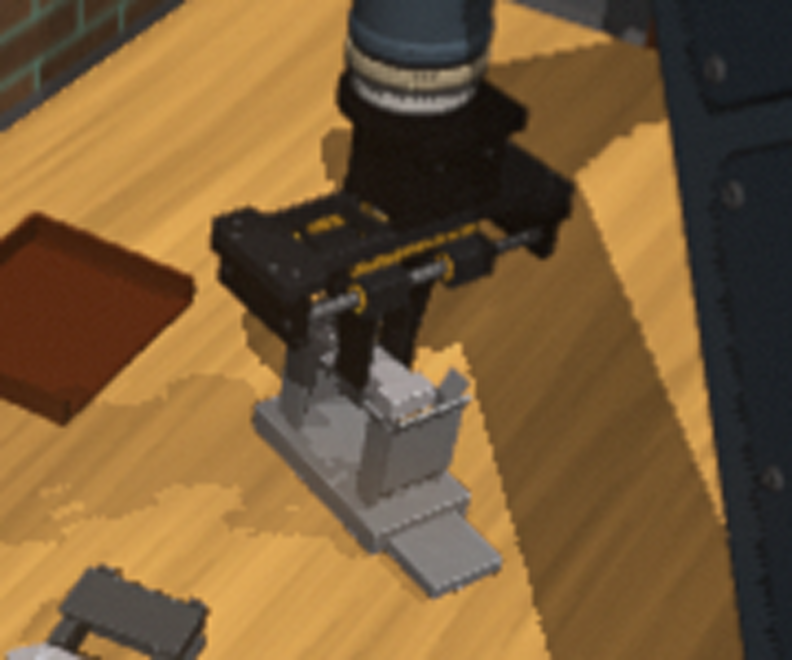

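View pics/w8.png

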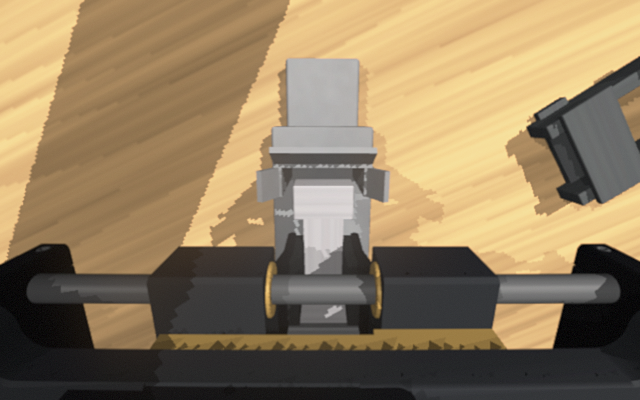

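```bash
python3 - <<'E'
from h import *
o=st(); c=cams.camera("side"); Ti=Tt(o)
im=cv2.resize(c["img"][60:210,300:480],None,fx=4.4,fy=4.4,interpolation=cv2.INTER_CUBIC)
def d(p,col):
    q=proj(c,(Ti@np.r_[np.array(p)/1000,1])[:3])[0]; q=((q-[300,60])*4.4).astype(int); cv2.circle(im,tuple(int(v) for v in q),3,col,-1)
for s in(-1,1):
  d((9.5,s*17.5,0),(255,0,0)); d((9.5,s*17.5,-19.4),(0,255,0))
  for x in (-37.5,37.5):
    d((x,s*95,-69.7),(255,0,255)); d((x,s*95,-89),(0,255,255))
cv2.imwrite("pics/s9.png",im[:,:,::-1])
E
```

```text
t 15.45 pos [ 541.  -216.7   59.7] yaw 155.98 w 19.6 F [ 0.  -0.7 -2.3]
 toolz [-2.4   1.58] deg
```

View pics/s9.png

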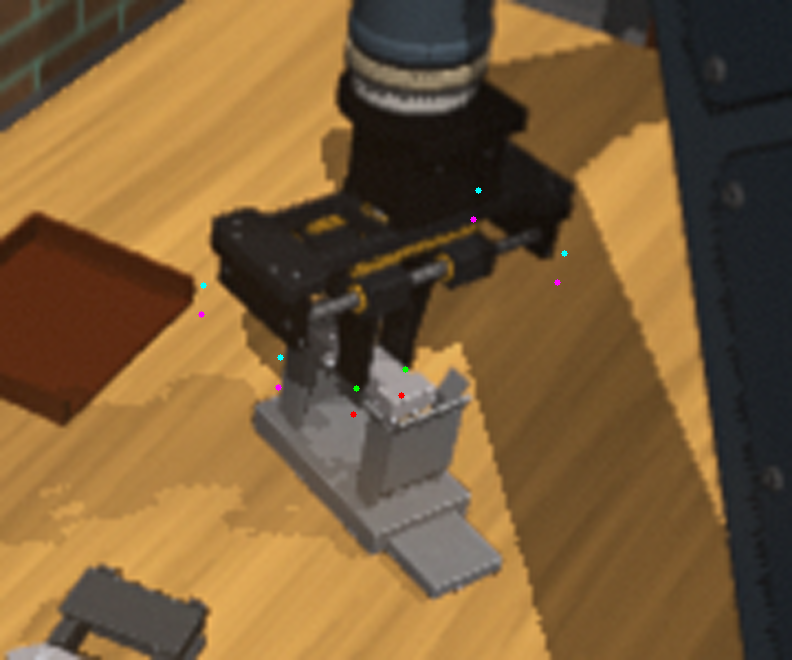

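The true tips coincide with the point 19.4 mm behind the reported TCP, and the body is also shifted up by about that much. There is clearance over the flares, so I descend.

play_rows([
  {"x": 0,"y": 0,"z": 8,"spin": 0},
  {"x": 0,"y": 0,"z": 9,"spin": 0},
  {"x": 0,"y": 0,"z": 9,"spin": 0},
  {"x": 0,"y": 0,"z": 8,"spin": 0},
  {"x": 0,"y": 0,"z": 5,"spin": 0},
])

```text
time: 16.0
position: [0.5408, -0.2164, 0.0192]
tool_rot: [0.208, 0.978, 0.008, -0.021]
ft_force: [-0.9, 0.3, -2.0]
grip_width: 0.0196
```

```bash
python3 - <<'E'
from h import *
st(); gob(540.3,-216.1,5,155.9)
E
```

```text
t 16.0 pos [ 540.8 -216.4   19.2] yaw 155.98 w 19.6 F [-0.9  0.3 -2. ]
 toolz [-2.21  1.45] deg
shift [ 0.8  0.1 14.2] spin 0.001 blank now [ 541.5 -216.9   38.6]
```

play_rows([
  {"x": 1,"y": 0,"z": 4,"spin": 0},
  {"x": 0,"y": 0,"z": 3,"spin": 0},
  {"x": 0,"y": 0,"z": 3,"spin": 0},
  {"x": 0,"y": 0,"z": 2,"spin": 0},
  {"x": 0,"y": 0,"z": 2,"spin": 0},
])

```text
time: 16.5
position: [0.5383, -0.2151, 0.0049]
tool_rot: [0.208, 0.978, 0.009, -0.023]
ft_force: [-4.4, 1.9, 16.3]
grip_width: 0.019
```

```bash
python3 - <<'E'
from h import *
st(); gob(540.3,-216.1,5,155.9)
E
```

```text
t 16.5 pos [ 538.3 -215.1    4.9] yaw 156.01 w 19.0 F [-4.4  1.9 16.3]
 toolz [-2.34  1.51] deg
shift [-1.3  0.1 -0.2] spin 0.002 blank now [ 539.1 -215.7   24.3]
```

Contact at 16 N, with the blank on the floor. I release.

play_rows([
  {"x": 0,"y": 0,"z": -1,"spin": 0},
  {"x": 0,"y": 0,"z": 0,"spin": 0},
  {"x": 0,"y": 0,"z": 0,"spin": 0},
  {"x": 0,"y": 0,"z": 0,"spin": 0},
  {"x": 0,"y": 0,"z": 0,"spin": 0},
], grip=0.5)

```text
time: 17.0
position: [0.5402, -0.2163, 0.0075]
tool_rot: [0.208, 0.978, 0.008, -0.02]
ft_force: [0.1, 0.3, -0.9]
grip_width: 0.0422
```

play_rows([
  {"x": 0,"y": 0,"z": -6,"spin": 0},
  {"x": 0,"y": 0,"z": -10,"spin": 0},
  {"x": 0,"y": 0,"z": -15,"spin": 0},
  {"x": 0,"y": 0,"z": -20,"spin": 0},
  {"x": 0,"y": 0,"z": -20,"spin": 0},
  {"x": 0,"y": 0,"z": -20,"spin": 0},
  {"x": 0,"y": 0,"z": -15,"spin": 0},
  {"x": 0,"y": 0,"z": -10,"spin": 0},
])

```text
time: 17.8
position: [0.544, -0.2188, 0.1307]
tool_rot: [0.208, 0.978, 0.008, -0.021]
ft_force: [-0.3, 0.4, 0.5]
grip_width: 0.0437
```

```bash
python3 - <<'E'
from h import *
st(); o,c,T=wrist(); save(c,"w10.png"); c=cams.camera("side");save(c,"s10.png",(300,60,480,210),4.4)
E
```

```text
t 17.8 pos [ 544.  -218.8  130.7] yaw 156.0 w 43.7 F [-0.3  0.4  0.5]
 toolz [-2.16  1.4 ] deg
```

View pics/w10.png

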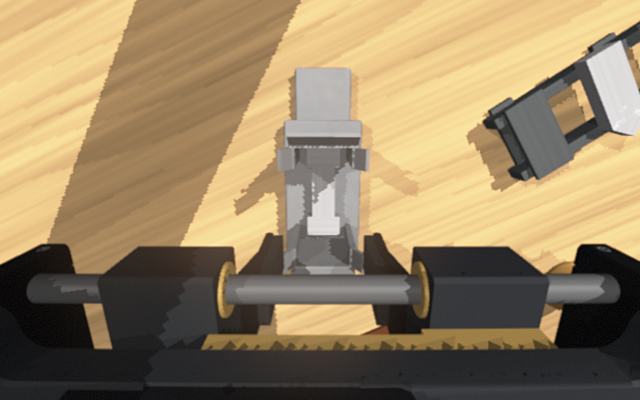

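View pics/s10.png

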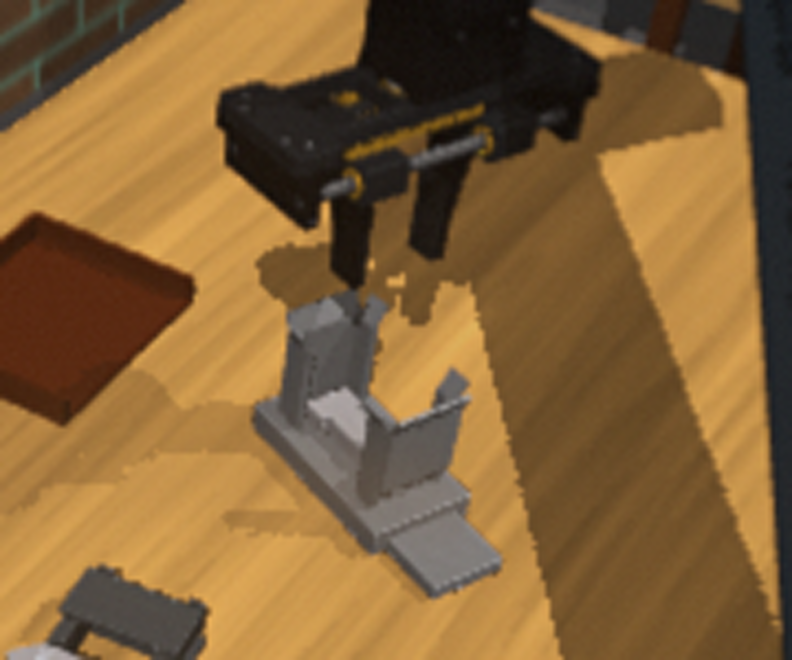

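The waist lies flat in the well, centred with columns 323 and 323 in the wrist view. Next is the plain blank, pixel (261,158) in w1, at (538, 165.5) mm with yaw about 9.2°.

```bash
python3 - <<'E'
from h import *
gob(538,165.5,125,-170.8)
E
```

```text
shift [-54.2 380.9   6.2] spin -0.579 blank now [ 545.6 -219.2  150.3]
```

play_rows([
  {"x": 0,"y": 0,"z": 0,"spin": -0.14},
  {"x": 0,"y": 0,"z": 0,"spin": -0.145},
  {"x": 0,"y": 0,"z": 0,"spin": -0.145},
  {"x": 0,"y": 0,"z": 0,"spin": -0.14},
  {"x": -3,"y": 20,"z": 0,"spin": 0},
  {"x": -5,"y": 38,"z": 0,"spin": 0},
  {"x": -5,"y": 38,"z": 0,"spin": 0},
  {"x": -5,"y": 38,"z": 0,"spin": 0},
], grip=0.6)

```text
time: 18.7
position: [0.5364, -0.0802, 0.1296]
tool_rot: [-0.077, 0.997, 0.016, -0.02]
ft_force: [0.6, -0.6, 0.4]
grip_width: 0.0519
```

play_rows([
  {"x": -5,"y": 38,"z": 0,"spin": 0},
  {"x": -5,"y": 38,"z": 0,"spin": 0},
  {"x": -5,"y": 38,"z": 0,"spin": 0},
  {"x": -5,"y": 38,"z": 0,"spin": 0},
  {"x": -5,"y": 34,"z": 0,"spin": 0},
  {"x": -4,"y": 20,"z": 0,"spin": 0},
  {"x": -2,"y": 10,"z": 0,"spin": 0},
])

```text
time: 19.4
position: [0.5233, 0.1591, 0.1328]
tool_rot: [-0.069, 0.997, 0.019, -0.028]
ft_force: [-0.5, -0.6, -0.3]
grip_width: 0.0522
```

```bash
cat >> h.py <<'E'
def blanks(c,T,names=("blank_plain","blank_eye","blank_waist","blank_point")):
    for n in names:
        for r in nets.outline_of(c,n):
            if r["conf"]<.3: continue
            cnt=max(cv2.findContours(r["region"].astype(np.uint8),0,1)[0],key=len).reshape(-1,2)
            w=onplane(c,cnt,.038,T)[:,:2]*1000
            print(n,round(r["conf"],2),np.round(r["pixel"]),[np.round(v,1) for v in cv2.minAreaRect(w.astype(np.float32))])
E
python3 - <<'E'
from h import *
st(); o,c,T=wrist(); save(c,"w11.png"); blanks(c,T)
gob(538,165.5,60,-170.8)
E
```

```text
t 19.4 pos [523.3 159.1 132.8] yaw -172.02 w 52.2 F [-0.5 -0.6 -0.3]
 toolz [-3.34  1.93] deg
blank_plain 0.95 [566. 190.] [array([485. , 384.8]), array([29. , 82.8]), np.float64(2.8)]
blank_plain 0.93 [324. 215.] [array([537.6, 164.7]), array([81.7, 29.8]), np.float64(8.4)]
blank_eye 0.78 [252. 210.] [array([547.7, 103.7]), array([70.4, 31.9]), np.float64(12.1)]
blank_eye 0.77 [347.  69.] [array([411.9, 169.3]), array([74.4, 28.8]), np.float64(78.0)]
blank_eye 0.74 [186. 210.] [array([551.8,  45. ]), array([61.1, 36.3]), np.float64(8.3)]
blank_eye 0.61 [220.  30.] [array([393.7,  64.7]), array([32.4, 74.9]), np.float64(46.4)]
blank_point 0.56 [186. 214.] [array([551.6,  44.7]), array([60.1, 34.9]), np.float64(7.8)]
shift [-17.4   5.8  72.5] spin -0.023 blank now [526.  154.7 152.3]
```

View pics/w11.png

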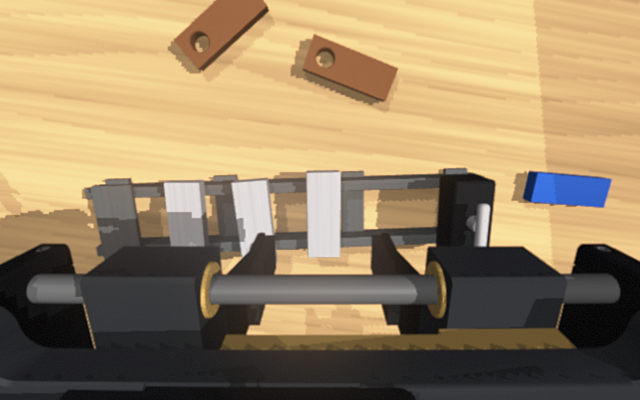

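play_rows([
  {"x": -6,"y": 2,"z": 0,"spin": -0.01},
  {"x": -6,"y": 2,"z": 0,"spin": -0.01},
  {"x": -5,"y": 2,"z": 0,"spin": 0},
])

```text
time: 19.95
position: [0.5421, 0.1607, 0.1322]
tool_rot: [-0.076, 0.997, 0.018, -0.027]
ft_force: [-0.2, -0.3, -0.0]
grip_width: 0.0519
```

play_rows([
  {"x": 0,"y": 0,"z": 35,"spin": 0},
  {"x": 0,"y": 0,"z": 25,"spin": 0},
])

```text
time: 20.15
position: [0.5457, 0.1624, 0.0748]
tool_rot: [-0.075, 0.997, 0.018, -0.021]
ft_force: [0.3, -0.2, 0.4]
grip_width: 0.0523
```

```bash
python3 - <<'E'
from h import *
st(); gob(538,165.5,9,-170.8)
E
```

```text
t 20.15 pos [545.7 162.4  74.8] yaw -171.36 w 52.3 F [ 0.3 -0.2  0.4]
 toolz [-2.53  1.93] deg
shift [ 5.3  2.4 66.2] spin -0.01 blank now [546.5 161.8  94.2]
```

play_rows([
  {"x": 3,"y": 1.5,"z": 10,"spin": -0.01},
  {"x": 2,"y": 1,"z": 18,"spin": 0},
  {"x": 0,"y": 0,"z": 12,"spin": 0},
  {"x": 0,"y": 0,"z": 5,"spin": 0},
])

```text
time: 20.55
position: [0.5386, 0.165, 0.0267]
tool_rot: [-0.08, 0.996, 0.019, -0.022]
ft_force: [-0.0, -0.1, 0.1]
grip_width: 0.0523
```

```bash
python3 - <<'E'
from h import *
st(); gob(538,165.5,9,-170.8)
o,c,T=wrist(); save(c,"w12.png")
E
```

```text
t 20.55 pos [538.6 165.   26.7] yaw -170.82 w 52.3 F [-0.  -0.1  0.1]
 toolz [-2.67  1.92] deg
shift [ 0.6  0.6 17.8] spin -0.0 blank now [539.5 164.4  46.1]
```

View pics/w12.png

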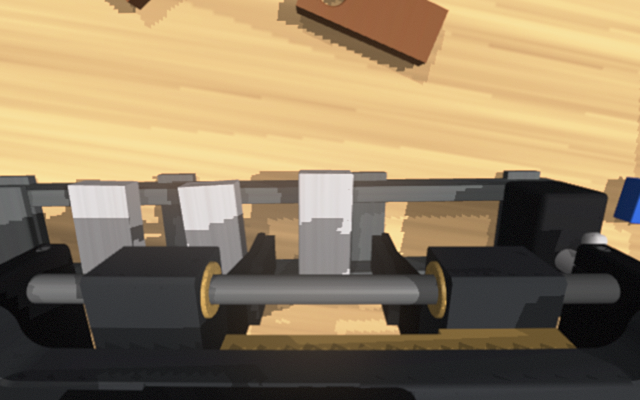

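The plain sits centred at column 326. The eye's edge lies only about 42 mm away, so I narrow the jaws to about 43 mm before going down.

play_rows([
  {"x": 0,"y": 0,"z": 0,"spin": 0},
  {"x": 0,"y": 0,"z": 1,"spin": 0},
  {"x": 0,"y": 0,"z": 5,"spin": 0},
  {"x": 0,"y": 0,"z": 5,"spin": 0},
  {"x": 0,"y": 0,"z": 4,"spin": 0},
  {"x": 0,"y": 0,"z": 2,"spin": 0},
], grip=0.48)

```text
time: 21.2
position: [0.5405, 0.1657, 0.0111]
tool_rot: [-0.08, 0.996, 0.019, -0.019]
ft_force: [-0.1, -0.2, -0.5]
grip_width: 0.0418
```

```bash
python3 - <<'E'
from h import *
st(); gob(538,165.5,9,-170.8)
E
```

```text
t 21.2 pos [540.5 165.7  11.1] yaw -170.82 w 41.8 F [-0.1 -0.2 -0.5]
 toolz [-2.34  1.95] deg
shift [3.1 0.8 2.2] spin -0.0 blank now [541.3 165.1  30.4]
```

play_rows([
  {"x": 2,"y": 0,"z": 1,"spin": 0},
  {"x": 1,"y": 0,"z": 1,"spin": 0},
])

```text
time: 21.4
position: [0.5372, 0.1653, 0.0087]
tool_rot: [-0.08, 0.996, 0.019, -0.019]
ft_force: [0.2, 0.1, 0.5]
grip_width: 0.0419
```

play_rows([
  {"x": 0,"y": 0,"z": 0,"spin": 0},
  {"x": 0,"y": 0,"z": 0,"spin": 0},
  {"x": 0,"y": 0,"z": 0,"spin": 0},
  {"x": 0,"y": 0,"z": 0,"spin": 0},
], grip=0, newtons=35)

```text
time: 21.8
position: [0.5367, 0.1655, 0.0086]
tool_rot: [-0.08, 0.996, 0.019, -0.02]
ft_force: [0.3, 0.4, -0.6]
grip_width: 0.0296
```

```bash
python3 - <<'E'
from h import *
st(); gob(538,165.5,9,-170.8)
E
```

```text
t 21.8 pos [536.7 165.5   8.6] yaw -170.82 w 29.6 F [ 0.3  0.4 -0.6]
 toolz [-2.4   1.96] deg
shift [-0.6  0.6 -0.4] spin -0.0 blank now [537.5 164.8  27.9]
```

play_rows([
  {"x": 0,"y": 0,"z": -8,"spin": 0},
  {"x": 0,"y": 0,"z": -14,"spin": 0},
  {"x": 0,"y": 0,"z": -20,"spin": 0},
  {"x": 0,"y": 0,"z": -25,"spin": 0},
  {"x": 0,"y": 0,"z": -25,"spin": 0},
  {"x": 0,"y": 0,"z": -20,"spin": 0},
  {"x": 0,"y": 0,"z": -10,"spin": 0},
])

```text
time: 22.5
position: [0.5396, 0.1604, 0.137]
tool_rot: [-0.08, 0.996, 0.018, -0.022]
ft_force: [-0.5, -0.2, -3.7]
grip_width: 0.0297
```

```bash
python3 - <<'E'
from h import *
st(); gob(540.3,-216.1,130,155.9+0.4)
E
```

```text
t 22.5 pos [539.6 160.4 137. ] yaw -170.8 w 29.7 F [-0.5 -0.2 -3.7]
 toolz [-2.71  1.87] deg
shift [-151.3 -343.4  -13. ] spin 0.574 blank now [540.  159.3 156.3]
```

play_rows([
  {"x": 0,"y": 0,"z": 0,"spin": 0.11},
  {"x": 0,"y": 0,"z": 0,"spin": 0.12},
  {"x": 0,"y": 0,"z": 0,"spin": 0.12},
  {"x": 0,"y": 0,"z": 0,"spin": 0.12},
  {"x": -6,"y": -13,"z": 0,"spin": 0.1},
  {"x": -11,"y": -25,"z": 0,"spin": 0},
  {"x": -12,"y": -27,"z": 0,"spin": 0},
  {"x": -12,"y": -27,"z": 0,"spin": 0},
])

```text
time: 23.3
position: [0.5381, 0.0606, 0.1386]
tool_rot: [0.212, 0.977, 0.012, -0.025]
ft_force: [0.5, -0.1, -3.2]
grip_width: 0.0295
```

play_rows([
  {"x": -12,"y": -27,"z": 0,"spin": 0},
  {"x": -12,"y": -27,"z": 0,"spin": 0},
  {"x": -12,"y": -27,"z": 0,"spin": 0},
  {"x": -12,"y": -27,"z": 0,"spin": 0},
  {"x": -12,"y": -27,"z": 0,"spin": 0},
  {"x": -12,"y": -27,"z": 0,"spin": 0},
  {"x": -10,"y": -24,"z": 0,"spin": 0},
  {"x": -8,"y": -16,"z": 0,"spin": 0},
])

```text
time: 24.1
position: [0.5317, -0.17, 0.1319]
tool_rot: [0.213, 0.977, 0.012, -0.027]
ft_force: [0.2, 0.7, -3.0]
grip_width: 0.0297
```

```bash
python3 - <<'E'
from h import *
st(); gob(540.3,-216.1,130,155.9+0.2)
E
```

```text
t 24.1 pos [ 531.7 -170.   131.9] yaw 155.46 w 29.7 F [ 0.2  0.7 -3. ]
 toolz [-2.75  1.97] deg
shift [-25.4 -38.4  -0. ] spin -0.011 blank now [ 532.7 -170.7  151.2]
```

play_rows([
  {"x": -5,"y": -8,"z": 0,"spin": -0.011},
  {"x": -6,"y": -9,"z": 0,"spin": 0},
  {"x": -6,"y": -9,"z": 0,"spin": 0},
  {"x": -5,"y": -8,"z": 0,"spin": 0},
  {"x": -3,"y": -4,"z": 0,"spin": 0},
])

```text
time: 24.6
position: [0.5394, -0.2171, 0.1298]
tool_rot: [0.207, 0.978, 0.013, -0.028]
ft_force: [1.0, -0.5, -2.4]
grip_width: 0.0295
```

```bash
python3 - <<'E'
from h import *
st(); gob(540.3,-216.1,80,155.9+0.2)
E
```

```text
t 24.6 pos [ 539.4 -217.1  129.8] yaw 156.13 w 29.5 F [ 1.  -0.5 -2.4]
 toolz [-2.79  2.06] deg
shift [-2.2  0.8 49.7] spin 0.001 blank now [ 540.3 -217.8  149.1]
```

Well placed. I descend to about z = 60 and check.

play_rows([
  {"x": -1,"y": 0.5,"z": 8,"spin": 0},
  {"x": -1,"y": 0.5,"z": 12,"spin": 0},
  {"x": 0,"y": 0,"z": 14,"spin": 0},
  {"x": 0,"y": 0,"z": 14,"spin": 0},
  {"x": 0,"y": 0,"z": 12,"spin": 0},
  {"x": 0,"y": 0,"z": 6,"spin": 0},
])

```text
time: 25.2
position: [0.5385, -0.2117, 0.0583]
tool_rot: [0.206, 0.978, 0.013, -0.028]
ft_force: [0.8, 0.3, -3.9]
grip_width: 0.0297
```

```bash
python3 - <<'E'
from h import *
st(); gob(540.3,-216.1,20,155.9+0.2)
o,c,T=wrist(); save(c,"w13.png")
E
```

```text
t 25.2 pos [ 538.5 -211.7   58.3] yaw 156.26 w 29.7 F [ 0.8  0.3 -3.9]
 toolz [-2.85  2.17] deg
shift [-4.6 -3.6 38.1] spin 0.003 blank now [ 539.4 -212.4   77.7]
```

View pics/w13.png

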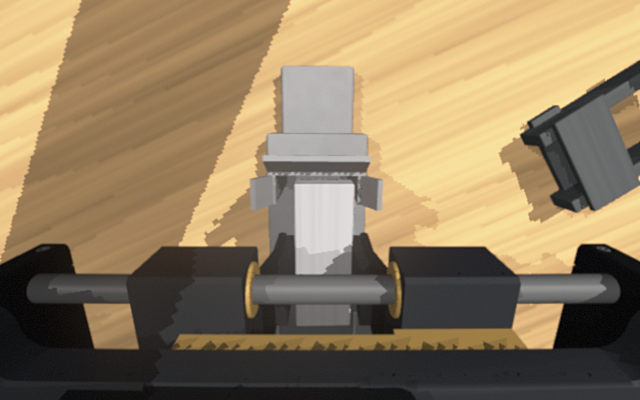

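The magazine centre is at column 317 and the blank at 324, which agrees with the computed 3.6 mm offset. I correct this and go down to about z = 24.

play_rows([
  {"x": -1,"y": -2,"z": 2,"spin": 0.003},
  {"x": -1,"y": -1.5,"z": 5,"spin": 0},
  {"x": -1,"y": 0,"z": 8,"spin": 0},
  {"x": -1,"y": 0,"z": 8,"spin": 0},
  {"x": 0,"y": 0,"z": 6,"spin": 0},
  {"x": 0,"y": 0,"z": 4,"spin": 0},
])

```text
time: 25.85
position: [0.5403, -0.2161, 0.023]
tool_rot: [0.207, 0.978, 0.013, -0.027]
ft_force: [0.2, -0.0, -1.7]
grip_width: 0.0297
```

```bash
python3 - <<'E'
from h import *
st(); gob(540.3,-216.1,19,155.9+0.2)
E
```

```text
t 25.85 pos [ 540.3 -216.1   23. ] yaw 156.08 w 29.7 F [ 0.2 -0.  -1.7]
 toolz [-2.72  2.1 ] deg
shift [0.9 0.2 4.1] spin -0.0 blank now [ 541.2 -216.8   42.4]
```

play_rows([
  {"x": 0.5,"y": 0,"z": 2,"spin": 0},
  {"x": 0,"y": 0,"z": 1,"spin": 0},
  {"x": 0,"y": 0,"z": 1,"spin": 0},
])

```text
time: 26.15
position: [0.5392, -0.2155, 0.0188]
tool_rot: [0.207, 0.978, 0.013, -0.028]
ft_force: [-2.5, 1.0, 5.5]
grip_width: 0.0299
```

Contact. I release and rise.

play_rows([
  {"x": 0,"y": 0,"z": 0,"spin": 0},
  {"x": 0,"y": 0,"z": 0,"spin": 0},
  {"x": 0,"y": 0,"z": 0,"spin": 0},
  {"x": 0,"y": 0,"z": 0,"spin": 0},
], grip=0.5)

```text
time: 26.55
position: [0.541, -0.2166, 0.0206]
tool_rot: [0.207, 0.978, 0.012, -0.025]
ft_force: [0.5, -0.6, 0.3]
grip_width: 0.0428
```

play_rows([
  {"x": 0,"y": 0,"z": -6,"spin": 0},
  {"x": 0,"y": 0,"z": -10,"spin": 0},
  {"x": 0,"y": 0,"z": -15,"spin": 0},
  {"x": 0,"y": 0,"z": -20,"spin": 0},
  {"x": 0,"y": 0,"z": -20,"spin": 0},
  {"x": 0,"y": 0,"z": -15,"spin": 0},
  {"x": 0,"y": 0,"z": -12,"spin": 0},
  {"x": 0,"y": 0,"z": -8,"spin": 0},
])

```text
time: 27.35
position: [0.546, -0.2204, 0.1343]
tool_rot: [0.207, 0.978, 0.012, -0.025]
ft_force: [-0.1, 0.1, 0.2]
grip_width: 0.0438
```

```bash
python3 - <<'E'
from h import *
st(); o,c,T=wrist(); save(c,"w14.png",(220,50,420,260),2.8); c=cams.camera("side");save(c,"s14.png",(340,100,440,210),5)
gob(553.5,104.5,130,-168.0)
E
```

```text
t 27.35 pos [ 546.  -220.4  134.3] yaw 156.08 w 43.8 F [-0.1  0.1  0.2]
 toolz [-2.5   1.95] deg
shift [-73.6 316.9   4.7] spin -0.627 blank now [ 547.6 -220.8  153.7]
```

View pics/w14.png

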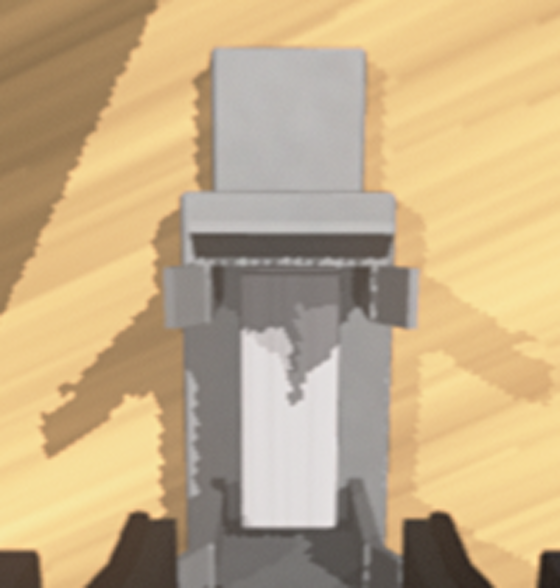

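View pics/s14.png

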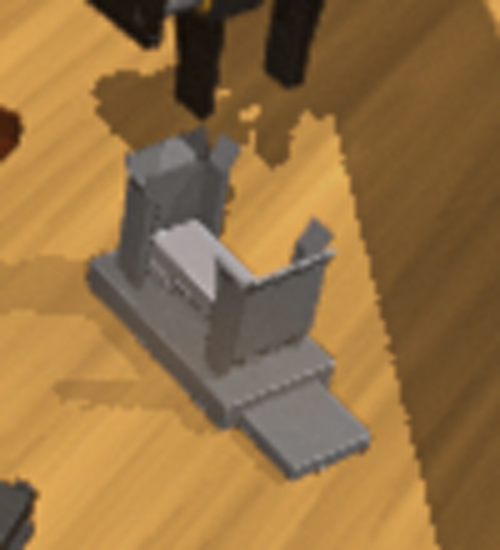

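Plain lies flat and square on the waist: blank columns 240–337 in the enlarged crop against the well's 213–365. Next is the eye, a bright bar on the rail at w1 pixel (207,161), not the brown look-alikes.

play_rows([
  {"x": 0,"y": 0,"z": 0,"spin": -0.12},
  {"x": 0,"y": 0,"z": 0,"spin": -0.13},
  {"x": 0,"y": 0,"z": 0,"spin": -0.13},
  {"x": 0,"y": 0,"z": 0,"spin": -0.13},
  {"x": -4,"y": 14,"z": 0,"spin": -0.11},
  {"x": -6,"y": 26,"z": 0,"spin": 0},
  {"x": -6,"y": 27,"z": 0,"spin": 0},
  {"x": -6,"y": 27,"z": 0,"spin": 0},
], grip=0.48)

```text
time: 28.25
position: [0.5448, -0.1237, 0.1312]
tool_rot: [-0.111, 0.993, 0.022, -0.024]
ft_force: [-0.5, 1.0, -0.7]
grip_width: 0.042
```

play_rows([
  {"x": -6,"y": 27,"z": 0,"spin": 0},
  {"x": -6,"y": 27,"z": 0,"spin": 0},
  {"x": -6,"y": 27,"z": 0,"spin": 0},
  {"x": -6,"y": 27,"z": 0,"spin": 0},
  {"x": -6,"y": 27,"z": 0,"spin": 0},
  {"x": -6,"y": 26,"z": 0,"spin": 0},
  {"x": -5,"y": 20,"z": 0,"spin": 0},
  {"x": -2,"y": 10,"z": 0,"spin": 0},
])

```text
time: 29.05
position: [0.5381, 0.0829, 0.1322]
tool_rot: [-0.111, 0.993, 0.025, -0.032]
ft_force: [0.1, -0.1, -0.6]
grip_width: 0.0416
```

```bash
python3 - <<'E'
from h import *
st(); o,c,T=wrist(); save(c,"w15.png"); blanks(c,T,("blank_eye","blank_point"))
gob(554,104.8,60,-168.0)
E
```

```text
t 29.05 pos [538.1  82.9 132.2] yaw -167.15 w 41.6 F [ 0.1 -0.1 -0.6]
 toolz [-3.93  2.45] deg
blank_eye 0.85 [337. 217.] [array([553.8, 103.9]), array([81.4, 30.6]), np.float64(12.1)]
blank_eye 0.78 [444.  75.] [array([413.7, 162.3]), array([77.6, 31.5]), np.float64(78.0)]
blank_eye 0.61 [322.  26.] [array([394.6,  56.6]), array([31.2, 74.9]), np.float64(47.3)]
blank_point 0.63 [265. 205.] [array([558.4,  42.5]), array([75.2, 32.3]), np.float64(7.8)]
shift [-23.   16.9  72.3] spin 0.014 blank now [539.8  80.4 151.8]
```

View pics/w15.png

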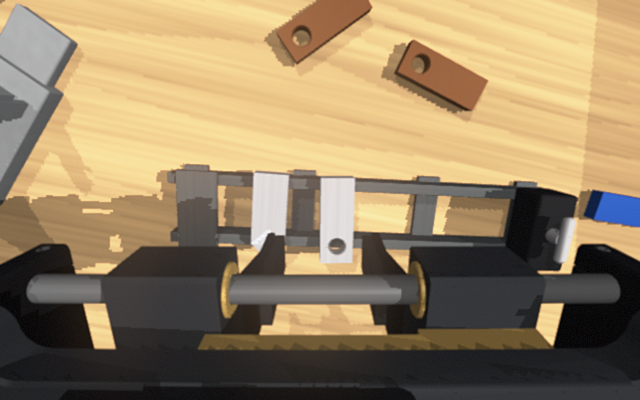

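play_rows([
  {"x": -5,"y": 4,"z": 0,"spin": 0.014},
  {"x": -5,"y": 4,"z": 0,"spin": 0},
  {"x": -5,"y": 4,"z": 0,"spin": 0},
  {"x": -4,"y": 3,"z": 0,"spin": 0},
  {"x": 0,"y": 1,"z": 35,"spin": 0},
  {"x": 0,"y": 1,"z": 25,"spin": 0},
])

```text
time: 29.8
position: [0.5574, 0.1018, 0.0745]
tool_rot: [-0.101, 0.994, 0.023, -0.025]
ft_force: [0.4, -0.4, 0.4]
grip_width: 0.0417
```

```bash
python3 - <<'E'
from h import *
st(); gob(553.8,104.3,9,-168.0)
E
```

```text
t 29.8 pos [557.4 101.8  74.5] yaw -168.38 w 41.7 F [ 0.4 -0.4  0.4]
 toolz [-3.16  2.34] deg
shift [ 0.9  0.8 65.7] spin -0.007 blank now [558.5 101.1  93.8]
```

play_rows([
  {"x": 1,"y": 0.5,"z": 12,"spin": -0.007},
  {"x": 0,"y": 0,"z": 20,"spin": 0},
  {"x": 0,"y": 0,"z": 10,"spin": 0},
  {"x": 0,"y": 0,"z": 4,"spin": 0},
])

```text
time: 30.2
position: [0.5535, 0.1042, 0.0251]
tool_rot: [-0.104, 0.994, 0.023, -0.027]
ft_force: [0.0, -0.7, -0.2]
grip_width: 0.0422
```

```bash
python3 - <<'E'
from h import *
st(); gob(553.8,104.3,9,-168.0)
o,c,T=wrist(); save(c,"w16.png")
E
```

```text
t 30.2 pos [553.5 104.2  25.1] yaw -167.93 w 42.2 F [ 0.  -0.7 -0.2]
 toolz [-3.32  2.34] deg
shift [-0.2  0.3 16.2] spin 0.001 blank now [554.6 103.4  44.5]
```

View pics/w16.png

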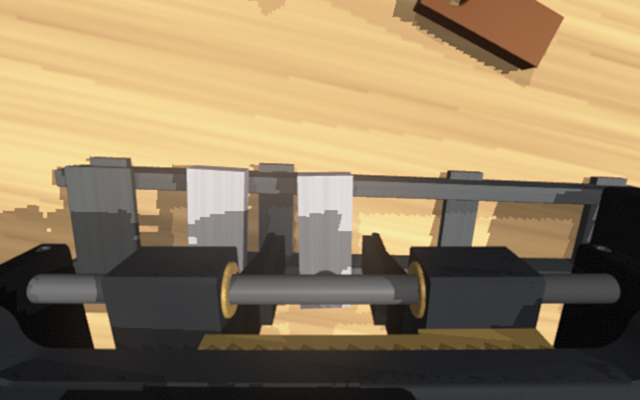

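The eye is centred at column 325, and the point's edge at column 247 is clear of the finger. I go down and grip.

play_rows([
  {"x": 0,"y": 0.3,"z": 4,"spin": 0},
  {"x": 0,"y": 0,"z": 5,"spin": 0},
  {"x": 0,"y": 0,"z": 4,"spin": 0},
  {"x": 0.5,"y": 0,"z": 3,"spin": 0},
])

```text
time: 30.65
position: [0.5543, 0.1049, 0.0105]
tool_rot: [-0.104, 0.994, 0.023, -0.024]
ft_force: [0.6, 0.7, -0.4]
grip_width: 0.0416
```

```bash
python3 - <<'E'
from h import *
st(); gob(553.8,104.3,9,-168.0)
E
```

```text
t 30.65 pos [554.3 104.9  10.5] yaw -167.93 w 41.6 F [ 0.6  0.7 -0.4]
 toolz [-3.02  2.33] deg
shift [1.4 0.5 1.5] spin 0.001 blank now [555.4 104.1  29.8]
```

play_rows([
  {"x": 1.5,"y": 0.3,"z": 1.5,"spin": 0},
])

```text
time: 30.75
position: [0.5528, 0.1049, 0.0089]
tool_rot: [-0.104, 0.994, 0.023, -0.024]
ft_force: [0.2, -0.7, -0.3]
grip_width: 0.0414
```

play_rows([
  {"x": 0,"y": 0,"z": 0,"spin": 0},
  {"x": 0,"y": 0,"z": 0,"spin": 0},
  {"x": 0,"y": 0,"z": 0,"spin": 0},
  {"x": 0,"y": 0,"z": 0,"spin": 0},
], grip=0, newtons=35)

```text
time: 31.15
position: [0.5524, 0.105, 0.0089]
tool_rot: [-0.104, 0.994, 0.023, -0.024]
ft_force: [0.3, -0.5, -1.8]
grip_width: 0.0296
```

```bash
python3 - <<'E'
from h import *
st(); gob(553.8,104.3,9,-168.0)
E
```

```text
t 31.15 pos [552.4 105.    8.9] yaw -167.94 w 29.6 F [ 0.3 -0.5 -1.8]
 toolz [-3.03  2.34] deg
shift [-0.4 -0.  -0.1] spin 0.001 blank now [553.4 104.2  28.3]
```

play_rows([
  {"x": 0,"y": 0.5,"z": -8,"spin": 0},
  {"x": 0,"y": 0.5,"z": -14,"spin": 0},
  {"x": 0,"y": 1,"z": -20,"spin": 0},
  {"x": 0,"y": 1,"z": -22,"spin": 0},
  {"x": 0,"y": 1,"z": -22,"spin": 0},
  {"x": 0,"y": 1,"z": -20,"spin": 0},
  {"x": 0,"y": 0,"z": -14,"spin": 0},
  {"x": 0,"y": 0,"z": -6,"spin": 0},
])

```text
time: 31.95
position: [0.5568, 0.1045, 0.1443]
tool_rot: [-0.105, 0.994, 0.023, -0.025]
ft_force: [0.6, 0.2, -2.5]
grip_width: 0.0298
```

```bash
python3 - <<'E'
from h import *
st(); gob(540.3,-216.1,135,156.1)
E
```

```text
t 31.95 pos [556.8 104.5 144.3] yaw -167.92 w 29.8 F [ 0.6  0.2 -2.5]
 toolz [-3.12  2.29] deg
shift [-114.2 -298.6  -10.9] spin 0.628 blank now [557.2 103.2 163.7]
```

play_rows([
  {"x": 0,"y": 0,"z": 0,"spin": 0.12},
  {"x": 0,"y": 0,"z": 0,"spin": 0.13},
  {"x": 0,"y": 0,"z": 0,"spin": 0.13},
  {"x": 0,"y": 0,"z": 0,"spin": 0.13},
  {"x": -5,"y": -12,"z": 0,"spin": 0.11},
  {"x": -10,"y": -24,"z": 0,"spin": 0},
  {"x": -10,"y": -26,"z": 0,"spin": 0},
  {"x": -10,"y": -26,"z": 0,"spin": 0},
])

```text
time: 32.75
position: [0.5507, 0.0113, 0.1448]
tool_rot: [0.213, 0.976, 0.014, -0.03]
ft_force: [0.7, 0.3, -2.1]
grip_width: 0.0294
```

play_rows([
  {"x": -10,"y": -26,"z": 0,"spin": 0},
  {"x": -10,"y": -26,"z": 0,"spin": 0},
  {"x": -10,"y": -26,"z": 0,"spin": 0},
  {"x": -10,"y": -26,"z": 0,"spin": 0},
  {"x": -9,"y": -26,"z": 0,"spin": 0},
  {"x": -8,"y": -22,"z": 0,"spin": 0},
  {"x": -7,"y": -16,"z": 0,"spin": 0},
])

```text
time: 33.45
position: [0.5346, -0.1755, 0.1386]
tool_rot: [0.214, 0.976, 0.014, -0.032]
ft_force: [-0.3, -0.4, -3.6]
grip_width: 0.0295
```

```bash
python3 - <<'E'
from h import *
st(); gob(540.3,-216.1,130,156.1)
E
```

```text
t 33.45 pos [ 534.6 -175.5  138.6] yaw 155.33 w 29.5 F [-0.3 -0.4 -3.6]
 toolz [-3.25  2.39] deg
shift [-20.8 -34.6   6.7] spin -0.013 blank now [ 535.8 -176.3  157.9]
```

play_rows([
  {"x": -5,"y": -8,"z": 0,"spin": -0.013},
  {"x": -5,"y": -9,"z": 0,"spin": 0},
  {"x": -5,"y": -8,"z": 0,"spin": 0},
  {"x": -3,"y": -5,"z": 0,"spin": 0},
  {"x": -1,"y": -2,"z": 0,"spin": 0},
])

```text
time: 33.95
position: [0.5392, -0.2148, 0.1366]
tool_rot: [0.207, 0.978, 0.015, -0.032]
ft_force: [-0.2, 0.4, -2.2]
grip_width: 0.0295
```

```bash
python3 - <<'E'
from h import *
st(); gob(540.3,-216.1,75,156.1)
E
```

```text
t 33.95 pos [ 539.2 -214.8  136.6] yaw 156.1 w 29.5 F [-0.2  0.4 -2.2]
 toolz [-3.26  2.45] deg
shift [-4.4 -1.4 61.4] spin -0.0 blank now [ 540.3 -215.7  156. ]
```

play_rows([
  {"x": -1,"y": -0.5,"z": 8,"spin": 0},
  {"x": -1,"y": -0.5,"z": 12,"spin": 0},
  {"x": -1,"y": -0.5,"z": 12,"spin": 0},
  {"x": -1,"y": -0.5,"z": 12,"spin": 0},
  {"x": 0,"y": 0,"z": 10,"spin": 0},
  {"x": 0,"y": 0,"z": 4,"spin": 0},
])

```text
time: 34.55
position: [0.5382, -0.2133, 0.0726]
tool_rot: [0.206, 0.978, 0.016, -0.034]
ft_force: [-0.7, -0.5, -2.0]
grip_width: 0.0297
```

```bash
python3 - <<'E'
from h import *
st(); gob(540.3,-216.1,40,156.1)
o,c,T=wrist(); save(c,"w17.png")
E
```

```text
t 34.55 pos [ 538.2 -213.3   72.6] yaw 156.23 w 29.7 F [-0.7 -0.5 -2. ]
 toolz [-3.38  2.58] deg
shift [-4.  -1.9 32.4] spin 0.002 blank now [ 539.3 -214.2   92. ]
```

View pics/w17.png

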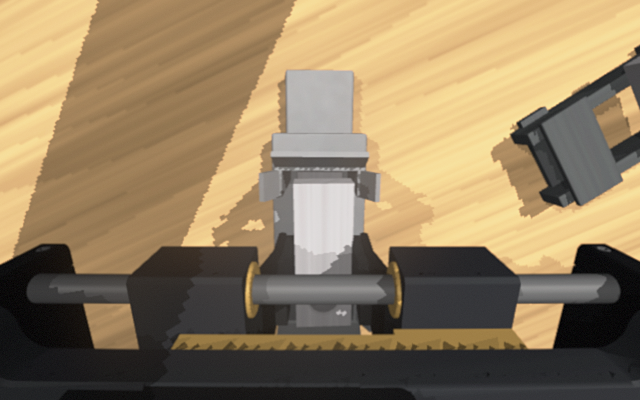

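Blank column 324 against magazine column 320. I correct and go down.

play_rows([
  {"x": -1,"y": -1,"z": 3,"spin": 0},
  {"x": -1,"y": -1,"z": 6,"spin": 0},
  {"x": -1,"y": 0,"z": 8,"spin": 0},
  {"x": -1,"y": 0,"z": 8,"spin": 0},
  {"x": 0,"y": 0,"z": 5,"spin": 0},
  {"x": 0,"y": 0,"z": 3,"spin": 0},
])

```text
time: 35.2
position: [0.5402, -0.2162, 0.0373]
tool_rot: [0.206, 0.978, 0.015, -0.032]
ft_force: [0.2, -0.1, -1.2]
grip_width: 0.0294
```

```bash
python3 - <<'E'
from h import *
st(); gob(540.3,-216.1,33,156.1)
E
```

```text
t 35.2 pos [ 540.2 -216.2   37.3] yaw 156.22 w 29.4 F [ 0.2 -0.1 -1.2]
 toolz [-3.26  2.5 ] deg
shift [1.  0.4 4.4] spin 0.002 blank now [ 541.3 -217.    56.6]
```

play_rows([
  {"x": 0.5,"y": 0.3,"z": 2,"spin": 0},
  {"x": 0,"y": 0,"z": 1,"spin": 0},
  {"x": 0,"y": 0,"z": 1,"spin": 0},
])

```text
time: 35.5
position: [0.5394, -0.2153, 0.0334]
tool_rot: [0.206, 0.978, 0.016, -0.033]
ft_force: [-1.1, 0.6, 4.5]
grip_width: 0.0296
```

play_rows([
  {"x": 0,"y": 0,"z": 0,"spin": 0},
  {"x": 0,"y": 0,"z": 0,"spin": 0},
  {"x": 0,"y": 0,"z": 0,"spin": 0},
  {"x": 0,"y": 0,"z": 0,"spin": 0},
], grip=0.5)

```text
time: 35.9
position: [0.541, -0.2163, 0.0349]
tool_rot: [0.206, 0.978, 0.015, -0.031]
ft_force: [-0.2, 0.5, -0.2]
grip_width: 0.0427
```

play_rows([
  {"x": 0,"y": 0,"z": -6,"spin": 0},
  {"x": 0,"y": 0,"z": -10,"spin": 0},
  {"x": 0,"y": 0,"z": -15,"spin": 0},
  {"x": 0,"y": 0,"z": -20,"spin": 0},
  {"x": 0,"y": 0,"z": -20,"spin": 0},
  {"x": 0,"y": 0,"z": -15,"spin": 0},
  {"x": 0,"y": 0,"z": -8,"spin": 0},
])

```text
time: 36.6
position: [0.5463, -0.2204, 0.1351]
tool_rot: [0.206, 0.978, 0.015, -0.031]
ft_force: [0.5, 0.2, 0.2]
grip_width: 0.0436
```

```bash
python3 - <<'E'
from h import *
st(); o,c,T=wrist(); save(c,"w18.png",(220,50,420,260),2.8); c=cams.camera("side");save(c,"s18.png",(340,100,440,210),5)
c=cams.camera("top"); blanks(c,None,["blank_point"])
gob(562,45,130,-173)
E
```

```text
t 36.6 pos [ 546.3 -220.4  135.1] yaw 156.22 w 43.6 F [0.5 0.2 0.2]
 toolz [-3.08  2.38] deg
shift [-47.8 260.9   3.9] spin -0.537 blank now [ 546.5 -219.8  152.1]
```

View pics/w18.png

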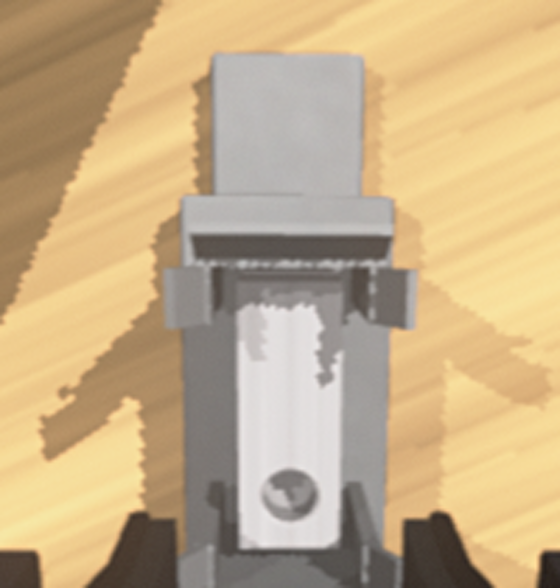

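View pics/s18.png

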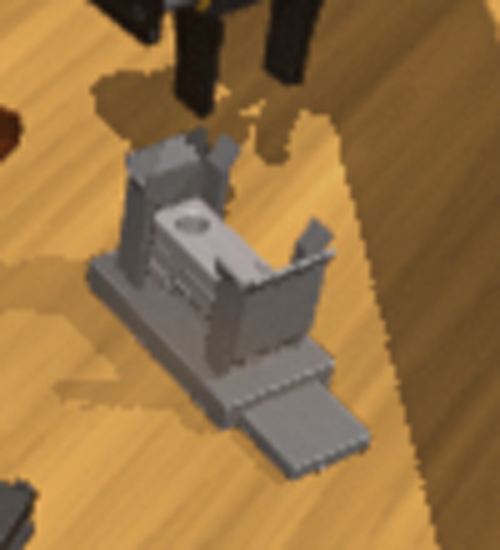

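The eye lies flat as the third. The last is the point, a bright bar on the rail by the end plate.

play_rows([
  {"x": 0,"y": 0,"z": 0,"spin": -0.12},
  {"x": 0,"y": 0,"z": 0,"spin": -0.13},
  {"x": 0,"y": 0,"z": 0,"spin": -0.13},
  {"x": 0,"y": 0,"z": 0,"spin": -0.1},
  {"x": -3,"y": 14,"z": 0,"spin": -0.05},
  {"x": -5,"y": 22,"z": 0,"spin": 0},
  {"x": -5,"y": 22,"z": 0,"spin": 0},
  {"x": -5,"y": 22,"z": 0,"spin": 0},
])

```text
time: 37.6
position: [0.5465, -0.1355, 0.1261]
tool_rot: [-0.065, 0.997, 0.029, -0.035]
ft_force: [0.7, -0.2, 1.2]
grip_width: 0.0434
```

play_rows([
  {"x": -5,"y": 22,"z": 0,"spin": 0},
  {"x": -5,"y": 22,"z": 0,"spin": 0},
  {"x": -5,"y": 22,"z": 0,"spin": 0},
  {"x": -4,"y": 22,"z": 0,"spin": 0},
  {"x": -3,"y": 22,"z": 0,"spin": 0},
  {"x": 0,"y": 22,"z": 0,"spin": 0},
  {"x": 0,"y": 16,"z": 0,"spin": 0},
  {"x": 0,"y": 8,"z": 0,"spin": 0},
])

```text
time: 38.4
position: [0.5406, 0.0319, 0.1256]
tool_rot: [-0.066, 0.996, 0.033, -0.045]
ft_force: [0.3, -0.6, -0.2]
grip_width: 0.0438
```

```bash
python3 - <<'E'
from h import *
st(); o,c,T=wrist(); save(c,"w19.png"); blanks(c,T,["blank_point"])
gob(562,45,60,-173)
# side edges of point, sampled by hand later: print mapping grid
E
```

```text
t 38.4 pos [540.6  31.9 125.6] yaw -172.28 w 43.8 F [ 0.3 -0.6 -0.2]
 toolz [-5.43  3.43] deg
blank_point 0.59 [325. 225.] [array([562. ,  43.2]), array([80.4, 30.4]), np.float64(7.2)]
shift [-26.5   7.6  64.5] spin 0.013 blank now [542.7  30.3 145.1]
```

View pics/w19.png

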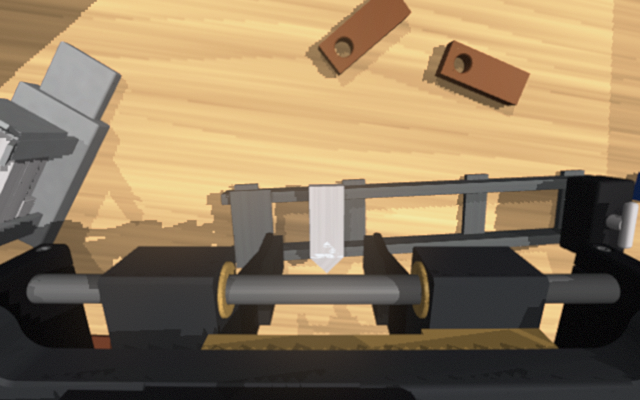

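The tilt has crept to 6.4°. Fast drops reduced it before, so I rise slowly and drop fast to straighten the tool.

play_rows([
  {"x": -5,"y": 2,"z": -8,"spin": 0.013},
  {"x": -5,"y": 2,"z": -14,"spin": 0},
  {"x": -5,"y": 2,"z": -16,"spin": 0},
  {"x": -5,"y": 2,"z": -16,"spin": 0},
  {"x": 0,"y": 2,"z": -16,"spin": 0},
  {"x": 0,"y": 0,"z": -14,"spin": 0},
  {"x": 0,"y": 0,"z": -8,"spin": 0},
])

```text
time: 39.2
position: [0.5732, 0.032, 0.221]
tool_rot: [-0.053, 0.997, 0.031, -0.044]
ft_force: [-0.4, 0.5, -1.0]
grip_width: 0.0434
```

```bash
python3 - <<'E'
from h import *
st(); gob(562,43.5,60,-172.8)
E
```

```text
t 39.2 pos [573.2  32.  221. ] yaw -173.7 w 43.4 F [-0.4  0.5 -1. ]
 toolz [-5.26  3.31] deg
shift [ -2.5   3.2 162. ] spin -0.016 blank now [575.   30.9 240.3]
```

play_rows([
  {"x": 0,"y": 0,"z": 45,"spin": 0},
  {"x": 0,"y": 0,"z": 45,"spin": 0},
  {"x": 0,"y": 0,"z": 25,"spin": 0},
])

```text
time: 39.5
position: [0.5727, 0.0346, 0.112]
tool_rot: [-0.051, 0.998, 0.029, -0.033]
ft_force: [0.8, 0.1, 0.0]
grip_width: 0.0437
```

```bash
python3 - <<'E'
from h import *
st(); gob(562,43.5,60,-172.8)
E
```

```text
t 39.5 pos [572.7  34.6 112. ] yaw -174.0 w 43.7 F [0.8 0.1 0. ]
 toolz [-3.95  3.08] deg
shift [ 7.5  8.1 53.1] spin -0.021 blank now [574.1  33.6 131.3]
```

play_rows([
  {"x": 1,"y": 1,"z": -10,"spin": -0.01},
  {"x": 1,"y": 1,"z": -18,"spin": -0.01},
  {"x": 1,"y": 1,"z": -20,"spin": 0},
  {"x": 1,"y": 1,"z": -20,"spin": 0},
  {"x": 1,"y": 1,"z": -20,"spin": 0},
  {"x": 0,"y": 1,"z": -16,"spin": 0},
  {"x": 0,"y": 0,"z": -8,"spin": 0},
])

```text
time: 40.2
position: [0.5767, 0.03, 0.2355]
tool_rot: [-0.06, 0.997, 0.029, -0.033]
ft_force: [0.3, 0.0, 0.7]
grip_width: 0.0437
```

play_rows([
  {"x": 0,"y": 0,"z": 50,"spin": 0},
  {"x": 0,"y": 0,"z": 50,"spin": 0},
  {"x": 0,"y": 0,"z": 20,"spin": 0},
])

```text
time: 40.5
position: [0.5792, 0.0336, 0.1252]
tool_rot: [-0.059, 0.998, 0.025, -0.02]
ft_force: [-0.8, -0.5, -0.8]
grip_width: 0.0439
```

```bash
python3 - <<'E'
from h import *
st(); gob(562,43.5,60,-172.8)
E
```

```text
t 40.5 pos [579.2  33.6 125.2] yaw -173.12 w 43.9 F [-0.8 -0.5 -0.8]
 toolz [-2.41  2.78] deg
shift [14.1  9.5 66.3] spin -0.006 blank now [580.   32.7 144.6]
```

Tilt is down to 3.7°, so I continue to the point blank.

play_rows([
  {"x": 4,"y": 3,"z": 2,"spin": -0.006},
  {"x": 4,"y": 3,"z": 6,"spin": 0},
  {"x": 3,"y": 2,"z": 12,"spin": 0},
  {"x": 1,"y": 1,"z": 16,"spin": 0},
  {"x": 0,"y": 0,"z": 20,"spin": 0},
  {"x": 0,"y": 0,"z": 8,"spin": 0},
])

```text
time: 41.1
position: [0.5667, 0.0438, 0.0673]
tool_rot: [-0.063, 0.998, 0.024, -0.014]
ft_force: [-0.1, -0.1, 0.3]
grip_width: 0.0433
```

```bash
python3 - <<'E'
from h import *
st(); o,c,T=wrist(); save(c,"w20.png"); blanks(c,T,["blank_point"])
gob(562,43.5,30,-172.8)
E
```

```text
t 41.1 pos [566.7  43.8  67.3] yaw -172.77 w 43.3 F [-0.1 -0.1  0.3]
 toolz [-1.82  2.69] deg
blank_point 0.88 [322. 207.] [array([562.3,  43.7]), array([81.2, 29.9]), np.float64(8.1)]
shift [ 4.5 -0.5 37.7] spin 0.0 blank now [567.6  42.8  86.9]
```

View pics/w20.png

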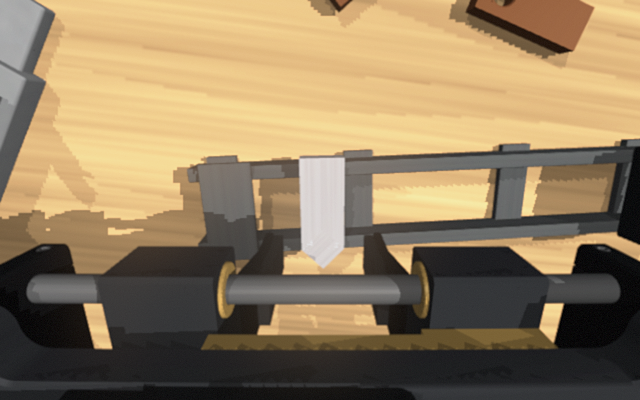

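play_rows([
  {"x": 2,"y": 0,"z": 8,"spin": -0.008},
  {"x": 2,"y": 0,"z": 14,"spin": 0},
  {"x": 0,"y": 0,"z": 12,"spin": 0},
  {"x": 0,"y": 0,"z": 8,"spin": 0},
  {"x": 0,"y": 0,"z": 5,"spin": 0},
  {"x": 0,"y": 0,"z": 4,"spin": 0},
])

```text
time: 41.8
position: [0.566, 0.0449, 0.0186]
tool_rot: [-0.067, 0.997, 0.023, -0.009]
ft_force: [0.0, 0.0, 0.9]
grip_width: 0.0438
```

```bash
python3 - <<'E'
from h import *
st(); gob(562.2,43.6,9,-172.3)
E
```

```text
t 41.8 pos [566.   44.9  18.6] yaw -172.24 w 43.8 F [0.  0.  0.9]
 toolz [-1.21  2.6 ] deg
shift [ 4.1 -0.3  9.6] spin 0.001 blank now [566.4  44.   38. ]
```

play_rows([
  {"x": 2,"y": 0,"z": 3,"spin": 0},
  {"x": 2,"y": 0,"z": 3,"spin": 0},
  {"x": 0,"y": 0,"z": 3,"spin": 0},
  {"x": 0,"y": 0,"z": 1,"spin": 0},
])

```text
time: 42.2
position: [0.5616, 0.0448, 0.0078]
tool_rot: [-0.068, 0.997, 0.023, -0.009]
ft_force: [-0.6, 0.4, -0.1]
grip_width: 0.0431
```

```bash
python3 - <<'E'
from h import *
st(); gob(562.2,43.6,9,-172.3)
E
```

```text
t 42.2 pos [561.6  44.8   7.8] yaw -172.23 w 43.1 F [-0.6  0.4 -0.1]
 toolz [-1.2  2.6] deg
shift [-0.1 -0.3 -1.2] spin 0.001 blank now [562.   43.9  27.2]
```

play_rows([
  {"x": 0,"y": 0,"z": -1,"spin": 0},
  {"x": 0,"y": 0,"z": 0,"spin": 0},
  {"x": 0,"y": 0,"z": 0,"spin": 0},
  {"x": 0,"y": 0,"z": 0,"spin": 0},
  {"x": 0,"y": 0,"z": 0,"spin": 0},
], grip=0, newtons=35)

```text
time: 42.7
position: [0.5618, 0.0447, 0.009]
tool_rot: [-0.068, 0.997, 0.023, -0.009]
ft_force: [0.3, -0.7, -1.2]
grip_width: 0.0298
```

play_rows([
  {"x": 0,"y": 0.5,"z": -8,"spin": 0},
  {"x": 0,"y": 0.5,"z": -14,"spin": 0},
  {"x": 0,"y": 1,"z": -20,"spin": 0},
  {"x": 0,"y": 1,"z": -22,"spin": 0},
  {"x": 0,"y": 1,"z": -22,"spin": 0},
  {"x": 0,"y": 1,"z": -20,"spin": 0},
  {"x": 0,"y": 0,"z": -16,"spin": 0},
  {"x": 0,"y": 0,"z": -8,"spin": 0},
])

```text
time: 43.5
position: [0.5617, 0.044, 0.1482]
tool_rot: [-0.068, 0.997, 0.023, -0.01]
ft_force: [0.5, 0.4, -2.3]
grip_width: 0.0298
```

```bash
python3 - <<'E'
from h import *
st(); gob(540.3,-216.1,140,156.1)
E
```

```text
t 43.5 pos [561.7  44.  148.2] yaw -172.22 w 29.8 F [ 0.5  0.4 -2.3]
 toolz [-1.35  2.6 ] deg
shift [ -85.6 -245.5   -5.1] spin 0.553 blank now [561.6  43.  167.6]
```

play_rows([
  {"x": 0,"y": 0,"z": 0,"spin": 0.11},
  {"x": 0,"y": 0,"z": 0,"spin": 0.12},
  {"x": 0,"y": 0,"z": 0,"spin": 0.12},
  {"x": 0,"y": 0,"z": 0,"spin": 0.11},
  {"x": -4,"y": -10,"z": 0,"spin": 0.09},
  {"x": -8,"y": -22,"z": 0,"spin": 0},
  {"x": -8,"y": -24,"z": 0,"spin": 0},
  {"x": -8,"y": -24,"z": 0,"spin": 0},
])

```text
time: 44.3
position: [0.5519, -0.0387, 0.1495]
tool_rot: [0.214, 0.976, 0.02, -0.016]
ft_force: [0.1, 0.0, -3.0]
grip_width: 0.0291
```

play_rows([
  {"x": -8,"y": -24,"z": 0,"spin": 0},
  {"x": -8,"y": -24,"z": 0,"spin": 0},
  {"x": -8,"y": -24,"z": 0,"spin": 0},
  {"x": -8,"y": -22,"z": 0,"spin": 0},
  {"x": -7,"y": -18,"z": 0,"spin": 0},
  {"x": -6,"y": -12,"z": 0,"spin": 0},
])

```text
time: 44.9
position: [0.537, -0.1757, 0.1444]
tool_rot: [0.215, 0.976, 0.02, -0.017]
ft_force: [0.2, 0.6, -2.5]
grip_width: 0.0292
```

```bash
python3 - <<'E'
from h import *
st(); gob(540.3,-216.1,135,156.1)
E
```

```text
t 44.9 pos [ 537.  -175.7  144.4] yaw 155.21 w 29.2 F [ 0.2  0.6 -2.5]
 toolz [-1.44  2.68] deg
shift [-19.  -35.2   7.5] spin -0.015 blank now [ 537.5 -176.6  163.8]
```

play_rows([
  {"x": -4,"y": -8,"z": 0,"spin": -0.015},
  {"x": -5,"y": -9,"z": 0,"spin": 0},
  {"x": -5,"y": -8,"z": 0,"spin": 0},
  {"x": -3,"y": -5,"z": 0,"spin": 0},
  {"x": -1,"y": -2,"z": 0,"spin": 0},
])

```text
time: 45.4
position: [0.5405, -0.2144, 0.1426]
tool_rot: [0.207, 0.978, 0.021, -0.017]
ft_force: [-0.2, 1.0, -2.8]
grip_width: 0.0295
```

```bash
python3 - <<'E'
from h import *
st(); gob(540.3,-216.1,90,156.1)
E
```

```text
t 45.4 pos [ 540.5 -214.4  142.6] yaw 156.13 w 29.5 F [-0.2  1.  -2.8]
 toolz [-1.46  2.74] deg
shift [-1.9 -2.7 52.5] spin 0.0 blank now [ 541.  -215.3  161.9]
```

play_rows([
  {"x": -1,"y": -1,"z": 8,"spin": 0},
  {"x": -1,"y": -1,"z": 12,"spin": 0},
  {"x": 0,"y": -1,"z": 12,"spin": 0},
  {"x": 0,"y": 0,"z": 12,"spin": 0},
  {"x": 0,"y": 0,"z": 6,"spin": 0},
])

```text
time: 45.9
position: [0.5397, -0.2141, 0.0882]
tool_rot: [0.206, 0.978, 0.021, -0.018]
ft_force: [-0.3, 1.6, -2.3]
grip_width: 0.0294
```

```bash
python3 - <<'E'
from h import *
st(); gob(540.3,-216.1,52,156.1)
o,c,T=wrist(); save(c,"w21.png")
E
```

```text
t 45.9 pos [ 539.7 -214.1   88.2] yaw 156.21 w 29.4 F [-0.3  1.6 -2.3]
 toolz [-1.49  2.8 ] deg
shift [-2.1 -2.2 36.1] spin 0.002 blank now [ 540.2 -215.   107.6]
```

View pics/w21.png

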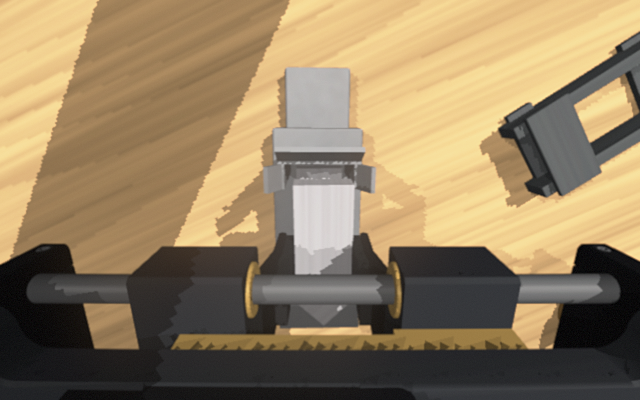

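Blank column 324 against magazine column 319, consistent with the computed 2 mm.

play_rows([
  {"x": -1,"y": -1,"z": 4,"spin": 0},
  {"x": -1,"y": -1,"z": 8,"spin": 0},
  {"x": 0,"y": -0.5,"z": 9,"spin": 0},
  {"x": 0,"y": 0,"z": 8,"spin": 0},
  {"x": 0,"y": 0,"z": 5,"spin": 0},
  {"x": 0,"y": 0,"z": 3,"spin": 0},
])

```text
time: 46.55
position: [0.5397, -0.2153, 0.0474]
tool_rot: [0.206, 0.978, 0.021, -0.018]
ft_force: [-1.7, 0.8, 3.7]
grip_width: 0.0292
```

```bash
python3 - <<'E'
from h import *
st(); gob(540.3,-216.1,47,156.1)
E
```

```text
t 46.55 pos [ 539.7 -215.3   47.4] yaw 156.22 w 29.2 F [-1.7  0.8  3.7]
 toolz [-1.51  2.82] deg
shift [-0.   0.2  0.4] spin 0.002 blank now [ 540.2 -216.3   66.8]
```

Contact is made exactly over the well. I release and rise.

play_rows([
  {"x": 0,"y": 0,"z": 0,"spin": 0},
  {"x": 0,"y": 0,"z": 0,"spin": 0},
  {"x": 0,"y": 0,"z": 0,"spin": 0},
  {"x": 0,"y": 0,"z": 0,"spin": 0},
], grip=0.5)

```text
time: 46.95
position: [0.5411, -0.2162, 0.0488]
tool_rot: [0.206, 0.978, 0.021, -0.016]
ft_force: [-0.8, 0.2, 0.1]
grip_width: 0.0428
```

play_rows([
  {"x": 0,"y": 0,"z": -6,"spin": 0},
  {"x": 0,"y": 0,"z": -10,"spin": 0},
  {"x": 0,"y": 0,"z": -15,"spin": 0},
  {"x": 0,"y": 0,"z": -20,"spin": 0},
  {"x": 0,"y": 0,"z": -20,"spin": 0},
  {"x": 0,"y": 0,"z": -15,"spin": 0},
  {"x": 0,"y": 0,"z": -8,"spin": 0},
  {"x": 0,"y": 0,"z": -2,"spin": 0},
])

```text
time: 47.75
position: [0.5446, -0.2217, 0.1544]
tool_rot: [0.206, 0.978, 0.02, -0.014]
ft_force: [-0.5, 0.2, 0.0]
grip_width: 0.0433
```

```bash
python3 - <<'E'
from h import *
st(); o,c,T=wrist(); save(c,"w22.png",(220,50,420,260),2.8)
for r in nets.outline_of(c,"blank_point")[:1]:
    cnt=max(cv2.findContours(r["region"].astype(np.uint8),0,1)[0],key=len).reshape(-1,2)
    print(r["conf"],[np.round(v,1) for v in cv2.minAreaRect((onplane(c,cnt,.076,T)[:,:2]*1000).astype(np.float32))])
c=cams.camera("side");save(c,"s22.png",(340,100,440,210),5); c=cams.camera("top");save(c,"t22.png")
E
```

```text
t 47.75 pos [ 544.6 -221.7  154.4] yaw 156.22 w 43.3 F [-0.5  0.2  0. ]
 toolz [-1.06  2.53] deg
```

View pics/w22.png

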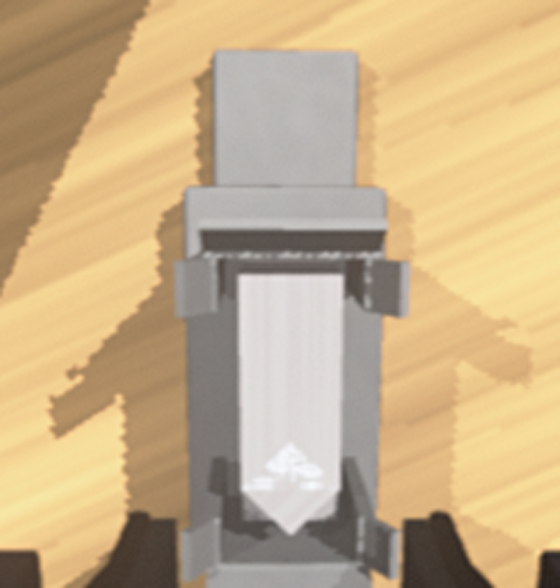

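View pics/s22.png

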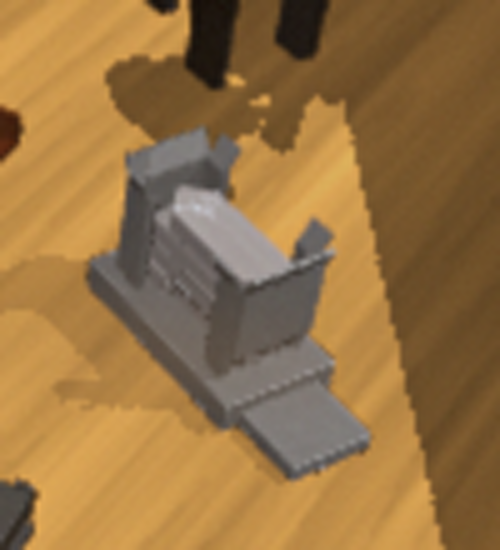

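View pics/t22.png

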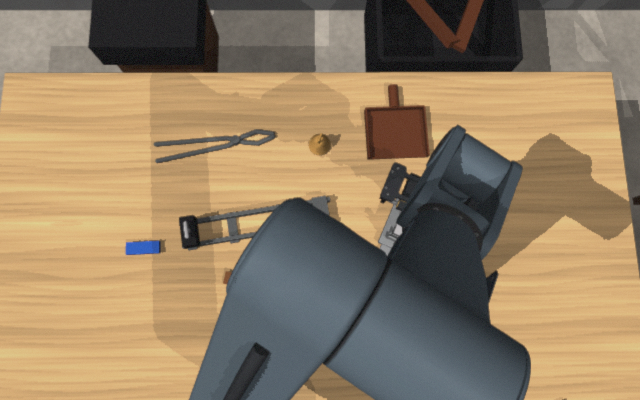

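The stack of four is flat and square, with the point on top (crop tip at (292,533), rear corners at (238,275) and (342,272)). The bell at (320,144), tongs and shovel have not moved. One last numeric check, then I hand in.

```bash
python3 - <<'E'
from h import *
o,c,T=wrist(); p=onplane(c,np.array([[238,275],[342,272],[292,533]])/2.8+[220,50],.076,T)*1000
r=(p[0]+p[1])/2; print(np.round((r+p[2])/2,1), "yaw",np.degrees(np.arctan2(*(p[2]-r)[1::-1])), "len",np.linalg.norm(p[2]-r)); st()
robot.hand_in()
E
```

```text
[ 539.4 -215.1   76. ] yaw -23.34824689392191 len 79.07585670669346
t 48.0 pos [ 543.2 -220.8  151.8] yaw 156.22 w 43.8 F [ 0.3 -0.2  0.4]
 toolz [-1.3   2.68] deg
the job is handed in; nothing more can be done
```

I loaded the four blanks one at a time, starting from the stop block: waist, plain, eye, point. They lie flat in the magazine in that order, and I handed the job in at about 48 s. The hand-in gives no verdict, so the final result is not confirmed.

**Last checks**
- **Top blank:** it measures about 1.3 mm from the well's centre and 0.8° from its axis, by hand-picked corners. The outline network did not report it in that last picture.
- **Lower blanks:** I saw each one flat in the well by eye in the wrist and side pictures.
- **Bystanders:** the bell, tongs and shovel look unmoved in the top view.
- **Gripper:** it is clear above the magazine and reads no contact force.

**What disagreed**
- **Fingertip height:** the real fingertips sat about 19.5 mm short of the reported tool point. My first grip closed on air above the waist blank. I found the offset with a light touch on its top and allowed for it from then on.
- **Tool tilt:** the tool's tilt crept up to 6.4° during travel. I reduced it with fast downward moves before taking the last blank.

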